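Load the bench shaker and clamp the sample tins with the cam stop

TASK

Get the shaker ready: flip up the red cam lever, slide the stop back, stand every sample tin in the cradle, then push the stop up snug so that the row is held without gaps between end plate and stop, and flip the lever fully down to clamp it. Clear the rest of the job off the bench: the tools into the blue tray, the check weights into the wooden box. Keep the tins upright and leave the other things alone.

Things in the scene. Friction and masses are not known exactly. Their poses are not given: they have to be found in the camera images.
- cradle: grey bench shaker, fixed, 150 x 290 mm, with a tin cradle on top. Origin: table level below its middle; +y runs along the rail from end plate to free end, -x faces the robot. Cradle floor z 52 mm; channel centre x 20 mm, inner width 74 mm between guides 12 mm high; inner face of the end plate y -130 mm, top z 100 mm; rail x -52 mm, 20 mm wide, top z 74 mm
- stop (a joint): travel of the sliding stop along the shaker's +y, m: the clear opening between the faces of end plate and stop, 0 to 0.225. Slides with about 2 N when the lever is up; clamped by the cam (over 20 N) when it is down. Starts clamped at 0.055 to 0.095, too narrow for two tins
- stop_face (a point): centre of the stop's rubber face towards the tins, 78 mm above the table; axes as the shaker's. The stop is an upright plate across the channel, 12 mm thick in y (rubber and plate, y 0 to +12 mm from here), about 72 mm wide in the channel, top 22 mm above this point, open space behind it; it may be pushed with shut fingers on either side
- lever (a joint): cam lever, rad: 0 = flipped fully down, clamped, leaning towards the robot (23 degrees above level); 1.15 = upright, free. The cam bites below about 0.7; stays where it is left; the last of the way down takes about 11 N on the handle, as does the first of the way up
- lever_pin (a point): centre of the lever's hinge pin, 92 mm above the table, in steel cheeks (32 mm in x, 40 mm in y, 108 mm high) on the rail; the pin lies along the shaker's y. Stays with the stop
- lever_grip (a point): middle of the lever's round red handle, 15 mm thick, which runs from 36 to 84 mm from the pin; this point is 62 mm from the pin and swings in the shaker's x-z plane. When down it hangs free in front of the shaker, about 116 mm above the table; when up it is about 154 mm high
- tin_white_mid (a point): white sample tin, 68 mm diameter, 72 mm high, 0.26 kg; point at its centre, half-way up, z along its axis (None if absent)
- tin_blue_mid (a point): blue sample tin, about 57 mm diameter over the body (59 mm at its widest), 56 mm high, 0.19 kg; point at its centre, half-way up (None if absent)
- tin_red_mid (a point): red sample tin, about 54 mm diameter over the body (55 mm at its widest), 50 mm high, 0.16 kg; point at its centre, half-way up (None if absent)
- weight_big_mid (a point): large silver-grey check weight, body 42 mm diameter with a knob on top, 66 mm high in all, 0.5 kg; point at its centre, half-way up, z along its axis (None if absent)
- weight_small_mid (a point): smaller brass-coloured check weight, body 31 mm diameter with a knob on top, 49 mm high in all, 0.2 kg; point at its centre, half-way up, z along its axis (None if absent)
- spanner_grip (a point): steel combination spanner, 154 mm long, shank 10 mm wide and 5 mm thick, heads up to 29 mm wide and 7 mm thick, lying flat; point at the middle of the shank, half-way up (3.5 mm); its y axis lies along the spanner (None if absent)
- paintbrush_grip (a point): flat paint brush with a blue handle, 194 mm long, 28 mm wide, 11 mm thick, lying flat; point on the handle side, half-way up (5.5 mm), 20 mm towards the handle end from the middle; +y points along the brush to the handle end (None if absent)
- tool_tray: blue open tool tray with black liner, fixed, 120 x 236 mm, long side along its y, walls 4 mm thick and 24 mm high, floor 6 mm; origin at its middle at table level
- weight_box: small open wooden box with blue liner, fixed, 110 x 95 mm (x, y), walls 4 mm thick and 22 mm high, floor 6 mm; origin at its middle at table level; both weights fit side by side along y
- timer: white cube-shaped bench timer with a red dial, 62 mm; a bystander, to be left alone; origin under its middle
- dip_cup: steel pouring cup with a wire handle, 65 x 94 x 62 mm; a bystander; origin under its middle
- tape_roll: roll of black tape, 59 mm across, 19 mm high; a bystander; origin under its middle
- rinse_bottle: white wash bottle with a red cap and spout, 186 mm high; a bystander; origin under its middle

How it is judged (in metres and radians):
On the way, in this order (a step that is already met when the one before it is completed fails the run):
1. the cam lever is flipped up, so that the stop is free (value of joint lever above 0.9 rad), for 0.2 s.
2. every tin stands in the cradle between end plate and stop (x of tin_white_mid in the frame of cradle between 0.005 and 0.035 m and y of tin_white_mid in the frame of cradle above -0.102 m and y of tin_white_mid in the frame of stop_face below -0.028 m and z of tin_white_mid in the frame of cradle below 0.094 m and angle between each of tin_white_mid, tin_blue_mid, tin_red_mid's own z axis and vertical below 0.12 rad and x of tin_blue_mid in the frame of cradle between 0.005 and 0.035 m and y of tin_blue_mid in the frame of cradle above -0.1075 m and y of tin_blue_mid in the frame of stop_face below -0.0225 m and z of tin_blue_mid in the frame of cradle below 0.086 m and x of tin_red_mid in the frame of cradle between 0.005 and 0.035 m and y of tin_red_mid in the frame of cradle above -0.109 m and y of tin_red_mid in the frame of stop_face below -0.021 m and z of tin_red_mid in the frame of cradle below 0.083 m), for 0.2 s.
3. the stop is snug against the row and the lever is flipped down (all of step 2 and (y of tin_white_mid in the frame of stop_face above -0.04 m or horizontal distance between tin_white_mid and tin_blue_mid below 0.0685 m or horizontal distance between tin_white_mid and tin_red_mid below 0.067 m) and (y of tin_white_mid in the frame of cradle below -0.09 m or horizontal distance between tin_white_mid and tin_blue_mid below 0.0685 m or horizontal distance between tin_white_mid and tin_red_mid below 0.067 m) and (y of tin_white_mid in the frame of cradle below -0.09 m or y of tin_white_mid in the frame of stop_face above -0.04 m or horizontal distance between tin_white_mid and tin_red_mid below 0.067 m) and (y of tin_white_mid in the frame of cradle below -0.09 m or y of tin_white_mid in the frame of stop_face above -0.04 m or horizontal distance between tin_white_mid and tin_blue_mid below 0.0685 m) and (y of tin_blue_mid in the frame of stop_face above -0.0345 m or horizontal distance between tin_blue_mid and tin_white_mid below 0.0685 m or horizontal distance between tin_blue_mid and tin_red_mid below 0.0615 m) and (y of tin_blue_mid in the frame of cradle below -0.0955 m or horizontal distance between tin_blue_mid and tin_white_mid below 0.0685 m or horizontal distance between tin_blue_mid and tin_red_mid below 0.0615 m) and (y of tin_blue_mid in the frame of cradle below -0.0955 m or y of tin_blue_mid in the frame of stop_face above -0.0345 m or horizontal distance between tin_blue_mid and tin_red_mid below 0.0615 m) and (y of tin_blue_mid in the frame of cradle below -0.0955 m or y of tin_blue_mid in the frame of stop_face above -0.0345 m or horizontal distance between tin_blue_mid and tin_white_mid below 0.0685 m) and (y of tin_red_mid in the frame of stop_face above -0.033 m or horizontal distance between tin_red_mid and tin_white_mid below 0.067 m or horizontal distance between tin_red_mid and tin_blue_mid below 0.0615 m) and (y of tin_red_mid in the frame of cradle below -0.097 m or horizontal distance between tin_red_mid and tin_white_mid below 0.067 m or horizontal distance between tin_red_mid and tin_blue_mid below 0.0615 m) and (y of tin_red_mid in the frame of cradle below -0.097 m or y of tin_red_mid in the frame of stop_face above -0.033 m or horizontal distance between tin_red_mid and tin_blue_mid below 0.0615 m) and (y of tin_red_mid in the frame of cradle below -0.097 m or y of tin_red_mid in the frame of stop_face above -0.033 m or horizontal distance between tin_red_mid and tin_white_mid below 0.067 m) and value of joint lever below 0.2 rad), for 0.2 s.
At the end, for the whole second after the job is handed in: every tin stands upright on the cradle floor with no gap over 6 mm to its neighbours along the row (end plate, other tins, stop), the lever is down (below 0.2 rad), every spanner or brush lies in the blue tray and every weight is in the wooden box, all at rest (all of step 3 and x of weight_big_mid in the frame of weight_box between -0.048 and 0.048 m and y of weight_big_mid in the frame of weight_box between -0.041 and 0.041 m and z of each of weight_big_mid, weight_small_mid in the frame of weight_box below 0.06 m and x of weight_small_mid in the frame of weight_box between -0.048 and 0.048 m and y of weight_small_mid in the frame of weight_box between -0.041 and 0.041 m and x of spanner_grip in the frame of tool_tray between -0.053 and 0.053 m and y of spanner_grip in the frame of tool_tray between -0.095 and 0.095 m and z of each of spanner_grip, paintbrush_grip in the frame of tool_tray below 0.045 m and x of paintbrush_grip in the frame of tool_tray between -0.053 and 0.053 m and y of paintbrush_grip in the frame of tool_tray between -0.095 and 0.095 m and linear speed of each of tin_white, tin_blue, tin_red, weight_big, weight_small, spanner, paintbrush below 0.02 m/s); the robot touches nothing.
It fails at once if a sample tin tips over (more than 40 degrees) (angle between any of tin_white_mid, tin_blue_mid, tin_red_mid's own z axis and vertical above 0.7 rad).
It fails at once if a bystander (timer, cup, tape roll, bottle) is moved more than 3 cm (distance of any of timer, dip_cup, tape_roll, rinse_bottle from where it was at the start of the episode above 0.03 m).
Of tin_white, tin_blue, tin_red only 2 to 3 are there at a start; the rules pass over those that are not, and their reading is None.
Of weight_big, weight_small, spanner, paintbrush only 2 to 4 are there at a start; the rules pass over those that are not, and their reading is None.
At some moment in a run one of spanner, paintbrush may be knocked a few centimetres aside while the robot is not near it.
It also fails if it takes over 210 s, if anything falls off the work surface, if the arm or the gripper's body presses on something with over 40 N, if the wrist force passes 120 N, or if a joint passes its speed limit or range.

ROBOT

A 6-joint arm with a two-finger parallel gripper is mounted at the origin on a cart in front of the work surface, level with it; the furniture and walls round the work are solid. World frame = base frame: x ahead of the robot, y to its left, z up, the work surface at z = 0. Lengths are in mm, angles in rad, forces in N, time in s.
With the tool pointing down it reaches from about 275 to 1000 mm from the base axis. Payload 8.4 kg.
Tool frame: the origin (TCP) lies at the very end of the fingers, on their centre line; the grasp point (between the pads) lies 19 mm behind it; z points along the fingers, y is the direction in which the jaws open and shut (so a half turn about z gives the same grasp; the last joint's range is limited). The gripper opens to 85 mm and grips with 20 to 120 N. Pads are 22 mm wide; open, the fingers measure 114 mm over their backs; the gripper's body (76 mm by 85 mm) begins 54 mm behind the grasp point. The pads swing forward as they close: fully open they stand 13 mm farther back than shut.
Start: joints at [-1.331, 0.353, 1.633, -0, 1.155, -0.002], TCP at [149.655, -606.821, 231.281] pointing down, gripper open.
Joint ranges: [-2.63, 2.63], [-0.92, 2.1], [0.06, 2.66], [-1.3, 4.44], [0, 2.69], [-3.02, 3.02]. Speed limits (rad/s): [2.22, 2.22, 2.79, 3.14, 3.14, 3.14].

INTERFACE

Orientations are given as [roll, pitch, yaw] about the fixed x, y, z axes, in that order (R = Rz(yaw) Ry(pitch) Rx(roll)).
In Python, from rig import r gives the robot as it stands.
- The arm moves only by the tool move_arm, never from a script. Its argument "increments" is a list of rows, each an object of numbers: "tx", "ty", "tz": the shift along the tool's x, y, z in cm; "rx", "ry", "rz": the turn, a rotation vector about the tool's x, y, z in degrees; "gripper": the gripper's target within -1 to 1 (fully open at 1, half-way at 0, shut at -1). A call has 1 to 12 rows; each row shifts and turns the commanded pose from where the row before left it, along the tool's axes as they then stand; what a row does not reach is not made up. A row lasts 1/10 s, in which the tool goes at most 50 mm and 8.59 degrees, less where a joint would pass 70% of its speed; a pose out of reach is approached as far as the arm can. A call is refused whole if a number of a shift passes 5 or a number of a turn 8.59, either way. A call with a gripper value outside its range is refused whole. The fingers move at their own pace and stop on an object; "squeeze" is the grip in N (left out, the last holds). Time passes only in rows, so rows that do not move let the fingers close. It gives the time, the measured TCP pose, the force and the opening at its end, in the units of the state.
- r.sense(): the state, without advancing time (a new reading comes with each control period).
- r.grab_frame(name): name is "side" or "top" or "wrist"; returns (picture, depth): 384x512x3 uint8, red, green, blue; 384x512 float32, mm along the optical axis (not along the pixel's ray), 0 where there is no reading.
- r.camera_model(name): a dict with "fx", "fy", "cx", "cy" (pixels), "k1" (the pictures are not rectified: a ray, as slopes to the right and down, at radius r is drawn at 1 + k1 r^2 times it, then the intrinsics apply), "R" (3x3) and "t" (3): a world point X has camera coordinates R X + t; the wrist camera has in their place "hand_eye" (4x4, takes a point from camera to tool coordinates, whose origin is the TCP and whose axes are the flange's). Camera axes: x right, y down, z forward; pixel columns grow to the right and rows downward; lengths in mm; the calibration is good to about 2 mm. A picture is of the moment at which its call begins: read the wrist's pose just before it. camera_model takes no time and is no camera call.
- r.sign_off(): hands the job in, once; it reports no verdict.
Trained networks look in the newest picture that a camera, given by its name, has taken for a name from the list of things; names that differ only in an ending like _2 or _b are one class to them, and where a whole thing is asked for, a point or a joint stands for the part that bears it (a point fixed in the world has none). Each returns a list of dicts, best first, with "confidence" (0 to 1); they miss things now and then, are a little off and sometimes report something else, mostly with a low value. They report only what shows in the picture. A call takes as long as a camera call.
- r.cut_out(query, camera): "mask" (384x512 bool, what is visible of it) and "bbox" ([left, top, right, bottom] in pixels, round what is visible of it).
- r.place_of(query, camera): "location" ([row, column] in pixels: a listed point, or the origin of a listed thing).
The state is a dict: "clock": time; "qpos": joint angles; "qvel": joint speeds; "joint_efforts": joint torques, N m; "eef_pos": TCP position; "tcp_rot": TCP orientation; "contact_force": force on the tool from outside, world axes, zero at the start; "wrist_torque": the same for the moment, N m; "opening": opening from 0.0 (shut) to 1.0 (fully open).
Only numpy, scipy, OpenCV 4.12 (cv2) and the standard library are available. Lean on these libraries where they do the work, as an engineer would, in place of code of your own. Each camera call takes 0.05 s, during which the arm holds its last target. There are 200 camera calls.

## Working session

There is one attempt and no reset: what is moved stays moved. The work goes in short steps, Python scripts to look and compute and a tool call to move; the robot and the scene stay as the last step left them, time stands still between calls to the robot, and variables do not carry over. Pictures are saved under pics/ and viewed, about 12 in all and at most 16, crops included, and the job is handed in when it is done.

Besides the shell and the picture viewer there is one more tool, called after "Request:" by a JSON object that holds its "api" and its "payload", one argument or row to a line. move_arm: Moves the arm, as the interface text tells. Its arguments: {"type":"object","properties":{"increments":{"type":"array","items":{"type":"object","properties":{"tx":{"type":"number"},"ty":{"type":"number"},"tz":{"type":"number"},"rx":{"type":"number"},"ry":{"type":"number"},"rz":{"type":"number"},"gripper":{"type":"number"}}}},"squeeze":{"type":"number"}},"required":["increments"]}

```bash
ls; mkdir -p pics; cat > h.py <<'E'
import numpy as np, cv2
from scipy.spatial.transform import Rotation as Ro
from rig import r
def ray(name,u,v):
    m=r.camera_model(name); d=np.array([(u-m['cx'])/m['fx'],(v-m['cy'])/m['fy']]); s=d.copy()
    for _ in range(20): s=d/(1+m['k1']*(s@s))
    return m,np.array([s[0],s[1],1.])
def pose():
    s=r.sense(); T=np.eye(4); T[:3,:3]=Ro.from_euler('xyz',s['tcp_rot']).as_matrix(); T[:3,3]=s['eef_pos']; return T
def cam2w(name,T=None):
    m=r.camera_model(name); W=np.eye(4)
    if 'hand_eye' in m: return (pose() if T is None else T)@np.array(m['hand_eye'])
    R=np.array(m['R']);W[:3,:3]=R.T; W[:3,3]=-R.T@np.array(m['t']).ravel(); return W
def at_z(name,u,v,z,T=None):
    m,d=ray(name,u,v); W=cam2w(name,T); d=W[:3,:3]@d; o=W[:3,3]; return o+d*(z-o[2])/d[2]
def at_d(name,u,v,dep,T=None):
    m,d=ray(name,u,v); W=cam2w(name,T); return W[:3,3]+W[:3,:3]@d*dep
def cloud(name,dep,T=None):
    m=r.camera_model(name); K=np.array([[m['fx'],0,m['cx']],[0,m['fy'],m['cy']],[0,0,1.]])
    vv,uu=np.mgrid[:384,:512]; d=np.stack([(uu-m['cx'])/m['fx'],(vv-m['cy'])/m['fy']],-1).astype(float); s=d.copy()
    for _ in range(15): s=d/(1+m['k1']*(s**2).sum(-1,keepdims=True))
    W=cam2w(name,T); P=np.concatenate([s,np.ones((384,512,1))],-1)*dep[...,None]
    return P@W[:3,:3].T+W[:3,3]
def shot(name,fn=None):
    T=pose(); im,dep=r.grab_frame(name)
    if fn: cv2.imwrite('pics/'+fn,im[...,::-1])
    return im,dep,T
E
python3 - <<'E'
from h import *
print(r.sense())
a,_,_=shot('top');b,_,_=shot('side')
cv2.imwrite('pics/a.png',a[...,::-1]);cv2.imwrite('pics/b.png',b[...,::-1])
for c in ('top','side'):
    print(c,cam2w(c)[:3,3].round(),cam2w(c)[:3,2].round(2))
    for n in 'tin_white_mid tin_blue_mid tin_red_mid weight_big_mid weight_small_mid spanner_grip paintbrush_grip cradle tool_tray weight_box timer dip_cup tape_roll rinse_bottle stop_face lever_pin lever_grip'.split():
        z=dict(tin_white_mid=36,tin_blue_mid=28,tin_red_mid=25,weight_big_mid=33,weight_small_mid=24,spanner_grip=3.5,paintbrush_grip=5.5,stop_face=78,lever_pin=92,lever_grip=116).get(n,0)
        for q in r.place_of(n,c)[:2]:
            v,u=q['location']; print(n,round(q['confidence'],2),[round(u),round(v)],at_z(c,u,v,z).round())
E
```

```text
pics
{'clock': 0.0, 'qpos': array([-1.33138625e+00,  3.53654734e-01,  1.63415280e+00, -2.35845720e-06,
        1.15518456e+00, -2.44318342e-03]), 'qvel': array([ 0.00032625,  0.00150424, -0.00066709, -0.00043548,  0.00048044,
        0.00100049]), 'joint_efforts': array([-2.03085765e-03, -6.05260062e+01, -3.42068946e+01, -9.49289961e-05,
        9.60917008e-03, -8.46439411e-05]), 'eef_pos': array([ 149.54765128, -606.34781841,  230.54957916]), 'tcp_rot': array([-3.14019322e+00, -1.26272406e-06,  2.41854213e-01]), 'contact_force': array([0.09813402, 0.49331922, 0.92502884]), 'wrist_torque': array([-0.04349885, -0.03058637, -0.00498976]), 'opening': 0.9970891116377134}
top [ 273.  -12. 1731.] [ 0.16 -0.   -0.99]
tin_white_mid 0.78 [209, 234] [406. 157.  36.]
tin_blue_mid 0.54 [246, 177] [639.  10.  28.]
tin_red_mid 0.5 [239, 204] [528.  36.  25.]
weight_big_mid 0.55 [252, 225] [442. -16.  33.]
weight_small_mid 0.52 [233, 224] [446.  62.  24.]
paintbrush_grip 0.67 [174, 239] [388. 298.   6.]
paintbrush_grip 0.39 [190, 208] [513. 239.   6.]
cradle 0.71 [183, 185] [612. 268.   0.]
cradle 
[... 673 characters left out ...]
d 0.65 [297, 218] [438. -14.  33.]
weight_small_mid 0.55 [290, 237] [432.  70.  24.]
paintbrush_grip 0.71 [282, 302] [377. 302.   6.]
cradle 0.55 [214, 272] [597. 270.  -0.]
cradle 0.54 [312, 205] [ 422. -145.    0.]
tool_tray 0.74 [338, 180] [ 370. -335.    0.]
weight_box 0.69 [314, 206] [ 413. -140.   -0.]
timer 0.44 [214, 208] [736.   2.   0.]
dip_cup 0.7 [215, 335] [499. 455.   0.]
tape_roll 0.48 [328, 159] [ 442. -475.    0.]
rinse_bottle 0.61 [158, 314] [665. 457.   0.]
stop_face 0.64 [216, 236] [618. 206.  78.]
lever_pin 0.82 [231, 242] [557. 226.  92.]
lever_pin 0.67 [327, 160] [ 418. -317.   92.]
lever_grip 0.57 [215, 208] [658. 131. 116.]
lever_grip 0.55 [161, 314] [593. 519. 116.]
```

```bash
python3 - <<'E'
import cv2
a=cv2.imread('pics/a.png');b=cv2.imread('pics/b.png')
cv2.imwrite('pics/a2.png',cv2.resize(a[140:260,110:390],(784,336),interpolation=cv2.INTER_CUBIC)[:336,:])
cv2.imwrite('pics/ab.png',cv2.resize(b[110:350,100:420],(800,600),interpolation=cv2.INTER_CUBIC))
E
```

```text
(no output)
```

View pics/a2.png

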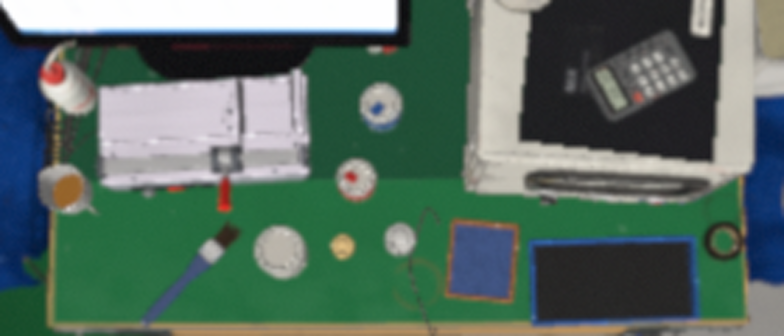

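View pics/ab.png

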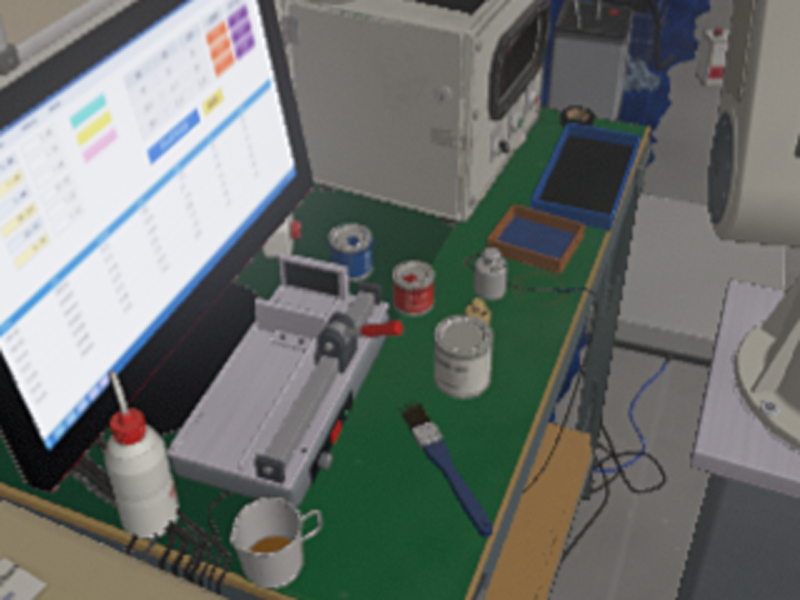

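Request:
{"api": "move_arm", "payload": {
  "increments": [
    {"rz":8,"tz":-3},
    {"rz":5.86,"tz":-4},
    {"tx":2,"ty":-4.4,"tz":-1},
    {"tx":2,"ty":-4.4,"tz":-1},
    {"tx":2,"ty":-4.4,"tz":-1},
    {"tx":2,"ty":-4.4,"tz":-1},
    {"tx":2,"ty":-4.4,"tz":-1},
    {"tx":2,"ty":-4.4,"tz":-1},
    {"tx":2,"ty":-4.4,"tz":-1},
    {"tx":2,"ty":-4.4,"tz":-1},
    {"tx":2,"ty":-4.4,"tz":-1},
    {"tx":2,"ty":-4.4,"tz":-1}
  ]
}}

```text
invalid input
```

Request:
{"api": "move_arm", "payload": {
  "increments": [
    {"tx":1.6,"ty":-4.4},
    {"tx":1.6,"ty":-4.4},
    {"tx":1.6,"ty":-4.4},
    {"tx":1.6,"ty":-4.4},
    {"tx":1.6,"ty":-4.4},
    {"tx":1,"ty":-4.4},
    {"tx":1,"ty":-4.4},
    {"tx":0},
    {"tx":0}
  ]
}}

```text
invalid input
```

```bash
cat > look.py <<'E'
from h import *
import sys
Z=dict(tin_white_mid=36,tin_blue_mid=28,tin_red_mid=25,weight_big_mid=33,weight_small_mid=24,spanner_grip=3.5,paintbrush_grip=5.5,stop_face=78,lever_pin=92,lever_grip=116)
def look(names,c='wrist',fn=None):
    im,dep,T=shot(c,fn)
    for n in names:
        for q in r.place_of(n,c)[:2]:
            v,u=q['location']; print(n,round(q['confidence'],2),[round(u),round(v)],at_z(c,u,v,Z.get(n,0),T).round(1),'surf',at_d(c,u,v,dep[int(np.clip(v,0,383)),int(np.clip(u,0,511))],T).round())
    return im,dep,T
E
python3 - <<'E'
from look import *
print(r.sense()['eef_pos'],r.sense()['tcp_rot'],r.sense()['clock']); print(np.round(r.camera_model('wrist')['hand_eye'],2), r.camera_model('wrist')['fx'])
im,dep,T=look('tin_white_mid tin_blue_mid tin_red_mid weight_big_mid weight_small_mid paintbrush_grip cradle stop_face lever_pin lever_grip'.split(),fn='c.png')
np.savez('c.npz',dep=dep,T=T)
E
```

```text
[ 149.6327561  -606.82648467  231.29489569] [3.14158843e+00 1.71506528e-05 2.41761321e-01] 1.8
[[  -0.     -0.94   -0.33   84.69]
 [   1.      0.     -0.      0.96]
 [   0.     -0.33    0.94 -142.59]
 [   0.      0.      0.      1.  ]] 287.0764112309618
```

View pics/c.png

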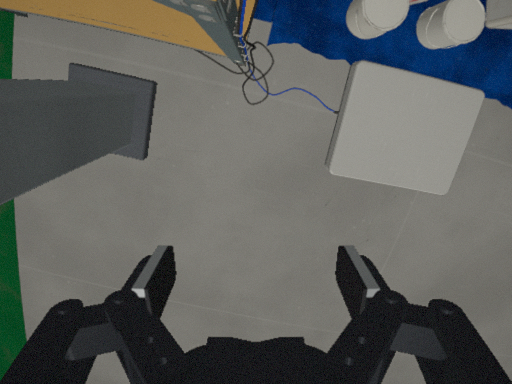

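Request:
{"api": "move_arm", "payload": {
  "increments": [
    {"tx":0,"ty":0,"tz":-3,"rx":0,"ry":0,"rz":8,"gripper":1},
    {"tx":0,"ty":0,"tz":-4,"rx":0,"ry":0,"rz":5.86,"gripper":1}
  ]
}}

```text
clock: 2.55
eef_pos: [149.3, -605.5, 299.9]
tcp_rot: [-3.137, 0.001, -0.005]
contact_force: [0.6, -0.2, -0.6]
opening: 1.004
```

Request:
{"api": "move_arm", "payload": {
  "increments": [
    {"tx":2,"ty":-4.4,"tz":-1,"rx":0,"ry":0,"rz":0,"gripper":1},
    {"tx":2,"ty":-4.4,"tz":-1,"rx":0,"ry":0,"rz":0,"gripper":1},
    {"tx":2,"ty":-4.4,"tz":-1,"rx":0,"ry":0,"rz":0,"gripper":1},
    {"tx":2,"ty":-4.4,"tz":-1,"rx":0,"ry":0,"rz":0,"gripper":1},
    {"tx":2,"ty":-4.4,"tz":-1,"rx":0,"ry":0,"rz":0,"gripper":1},
    {"tx":2,"ty":-4.4,"tz":-1,"rx":0,"ry":0,"rz":0,"gripper":1},
    {"tx":2,"ty":-4.4,"tz":-1,"rx":0,"ry":0,"rz":0,"gripper":1},
    {"tx":2,"ty":-4.4,"tz":-1,"rx":0,"ry":0,"rz":0,"gripper":1},
    {"tx":2,"ty":-4.4,"tz":-1,"rx":0,"ry":0,"rz":0,"gripper":1},
    {"tx":2,"ty":-4.4,"tz":-1,"rx":0,"ry":0,"rz":0,"gripper":1}
  ]
}}

```text
clock: 3.55
eef_pos: [349.9, -165.0, 402.1]
tcp_rot: [3.141, -0.001, -0.001]
contact_force: [0.5, -1.0, -0.3]
opening: 1.0
```

Request:
{"api": "move_arm", "payload": {
  "increments": [
    {"tx":1.6,"ty":-4.4,"gripper":1},
    {"tx":1.6,"ty":-4.4,"gripper":1},
    {"tx":1.6,"ty":-4.4,"gripper":1},
    {"tx":1.6,"ty":-4.4,"gripper":1},
    {"tx":1.6,"ty":-4.4,"gripper":1},
    {"tx":1,"ty":-4.4,"gripper":1},
    {"tx":1,"ty":-4.4,"gripper":1},
    {"tx":0,"gripper":1},
    {"tx":0,"gripper":1}
  ]
}}

```text
invalid input
```

```bash

python3 - <<'E'
from look import *
print(r.sense()['eef_pos'],r.sense()['tcp_rot'],r.sense()['clock'])
im,dep,T=look('tin_white_mid tin_blue_mid tin_red_mid weight_big_mid weight_small_mid paintbrush_grip cradle stop_face lever_pin lever_grip'.split(),fn='d.png')
np.savez('d.npz',dep=dep,T=T)
E
```

```text
[ 349.93835522 -165.00874339  402.06161605] [ 3.14109131e+00 -1.12780900e-03 -5.08264523e-04] 3.55
tin_white_mid 0.69 [75, 102] [420.2 151.3  36. ] surf [421. 130.  71.]
tin_red_mid 0.84 [130, 35] [526.2  43.8  25. ] surf [522.  35.  47.]
tin_red_mid 0.42 [16, 0] [595.2 243.1  25. ] surf [580. 205.  73.]
weight_big_mid 0.87 [168, 89] [437.5 -16.1  33. ] surf [437. -26.  66.]
weight_small_mid 0.85 [124, 94] [430.7  65.6  24. ] surf [431.  60.  38.]
weight_small_mid 0.19 [132, 34] [528.   40.4  24. ] surf [524.  31.  47.]
paintbrush_grip 0.91 [18, 126] [378.3 300.7   5.5] surf [379. 296.  11.]
cradle 0.87 [17, 0] [602.7 260.5   0. ] surf [580. 203.  73.]
lever_grip 0.62 [16, 1] [565.9 170.8 116. ] surf [579. 204.  73.]
```

View pics/d.png

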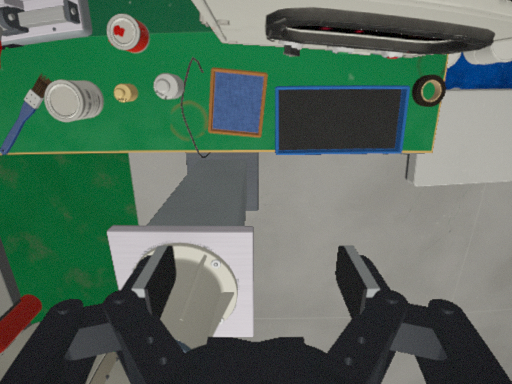

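```bash

python3 - <<'E'
from look import *
for c in ('top','side'):
    im,dep,T=shot(c); P=cloud(c,dep)[dep>0]
    for y0 in range(-500,600,100):
        s=P[(P[:,1]>y0)&(P[:,1]<y0+100)&(P[:,0]>330)&(P[:,0]<1000)]
        print(c,y0,[(z,int(np.percentile(q[:,0],1)),len(q)) for z in range(120,800,80) for q in [s[(s[:,2]>z)&(s[:,2]<z+80)]] if len(q)>15])
E
```

```text
top -500 [(200, 482, 27), (280, 492, 1080)]
top -400 [(120, 482, 125), (200, 482, 131), (280, 495, 2727)]
top -300 [(120, 488, 97), (200, 489, 129), (280, 501, 2621), (760, 330, 271)]
top -200 [(120, 492, 166), (200, 493, 223), (280, 505, 1834), (360, 693, 124), (440, 335, 222), (520, 333, 234), (600, 694, 623), (680, 342, 35), (760, 330, 1256)]
top -100 [(120, 517, 80), (200, 717, 85), (280, 728, 96), (360, 740, 112), (440, 337, 107), (680, 331, 18), (760, 330, 39)]
top 0 [(120, 706, 290), (200, 730, 266), (280, 742, 309), (360, 750, 265), (440, 751, 262)]
top 100 [(120, 707, 294), (200, 731, 263), (280, 742, 315), (360, 749, 258), (440, 751, 246)]
top 200 [(120, 475, 322), (200, 732, 270), (280, 742, 301), (360, 749, 262), (440, 751, 252)]
top 300 [(120, 709, 282), (200, 732, 245), (280, 741, 308), (360, 751, 244), (440, 752, 268)]
top 400 [(120, 641, 360), (200, 730, 264), (280, 742, 303), (360, 753, 245), (440, 754, 242)]
top 500 [(120, 708, 86), (200, 719, 100), (280, 733, 110), (360, 743, 114), (440, 752, 67)]
side -500 [(120, 485, 42), (200, 480, 20), (280, 489, 276)]
side -40
[... 251 characters left out ...]
0, 330, 1191), (600, 330, 1091)]
side -100 [(120, 518, 186), (200, 715, 191), (280, 727, 213), (360, 739, 216), (440, 335, 198)]
side 0 [(120, 704, 472), (200, 729, 450), (280, 739, 507), (360, 748, 502), (440, 749, 147)]
side 100 [(120, 706, 576), (200, 729, 559), (280, 740, 625), (360, 749, 626), (440, 750, 189)]
side 200 [(120, 474, 752), (200, 730, 674), (280, 741, 771), (360, 750, 778), (440, 751, 229)]
side 300 [(120, 708, 855), (200, 731, 851), (280, 743, 968), (360, 751, 989), (440, 752, 298)]
side 400 [(120, 642, 1346), (200, 732, 1060), (280, 743, 1217), (360, 751, 1263), (440, 751, 381)]
side 500 [(120, 709, 415), (200, 721, 453), (280, 731, 544), (360, 742, 677), (440, 752, 160)]
```

Request:
{"api": "move_arm", "payload": {
  "increments": [
    {"tx":0.6,"ty":-4.6,"tz":0,"rx":0,"ry":0,"rz":0,"gripper":1},
    {"tx":0.6,"ty":-4.6,"tz":0,"rx":0,"ry":0,"rz":0,"gripper":1},
    {"tx":0.6,"ty":-4.6,"tz":0,"rx":0,"ry":0,"rz":0,"gripper":1},
    {"tx":0.6,"ty":-4.6,"tz":0,"rx":0,"ry":0,"rz":0,"gripper":1},
    {"tx":0.6,"ty":-4.6,"tz":0,"rx":0,"ry":0,"rz":0,"gripper":1},
    {"tx":1,"ty":-4.6,"tz":0,"rx":0,"ry":0,"rz":0,"gripper":1},
    {"tx":1,"ty":-4.6,"tz":0,"rx":0,"ry":0,"rz":0,"gripper":1},
    {"tx":1,"ty":-4.0,"tz":0,"rx":0,"ry":0,"rz":0,"gripper":1},
    {"tx":0,"ty":0,"tz":0,"rx":0,"ry":0,"rz":0,"gripper":1},
    {"tx":0,"ty":0,"tz":0,"rx":0,"ry":0,"rz":0,"gripper":1}
  ]
}}

```text
clock: 5.2
eef_pos: [409.7, 195.5, 400.8]
tcp_rot: [3.141, 0.001, 0.001]
contact_force: [-0.5, -1.6, -0.4]
opening: 1.002
```

```bash

python3 - <<'E'
from look import *
print(r.sense()['eef_pos'],r.sense()['tcp_rot'],r.sense()['clock'])
im,dep,T=look('tin_white_mid tin_blue_mid tin_red_mid weight_big_mid weight_small_mid paintbrush_grip cradle stop_face lever_pin lever_grip'.split(),fn='e.png')
np.savez('e.npz',dep=dep,T=T)
m=r.cut_out('cradle','wrist')
P=cloud('wrist',dep,T)
ok=dep>0
# end plate top: z 95-105 band; shaker points
for lo,hi,nm in((95,104,'plate/stop tops'),(70,78,'rail'),(49,55,'floor'),(105,160,'high')):
    s=P[ok&(P[...,2]>lo)&(P[...,2]<hi)&(P[...,0]>480)&(P[...,0]<720)&(P[...,1]>80)&(P[...,1]<450)]
    print(nm,len(s),np.percentile(s,[2,50,98],axis=0).round().tolist() if len(s) else '')
E
```

```text
[409.70643401 195.50288834 400.81036591] [3.14080371e+00 1.08252869e-03 1.43649168e-03] 5.2
tin_white_mid 0.88 [279, 128] [430.1 152.8  36. ] surf [434. 155.  68.]
tin_white_mid 0.16 [331, 127] [432.1  61.5  36. ] surf [434.  65.  49.]
tin_blue_mid 0.69 [242, 91] [491.9 218.3  28. ] surf [492. 214. 123.]
tin_blue_mid 0.38 [329, 127] [431.5  64.3  28. ] surf [434.  70.  50.]
tin_red_mid 0.96 [345, 72] [525.   42.7  25. ] surf [524.  49.  47.]
weight_big_mid 0.81 [374, 123] [439.8 -15.2  33. ] surf [441.  -9.  47.]
weight_small_mid 0.7 [328, 127] [430.8  63.8  24. ] surf [434.  70.  49.]
paintbrush_grip 0.8 [203, 154] [375.8 295.3   5.5] surf [377. 294.  10.]
cradle 0.81 [213, 26] [600.6 266.9   0. ] surf [590. 260.  53.]
lever_pin 0.94 [233, 51] [547.8 227.1  92. ] surf [546. 226. 104.]
lever_pin 0.29 [346, 70] [523.6  60.3  92. ] surf [527.  46.  45.]
lever_grip 0.68 [238, 86] [499.2 220.2 116. ] surf [499. 220. 122.]
plate/stop tops 854 [[536.0, 120.0, 95.0], [584.0, 209.0, 100.0], [613.0, 242.0, 104.0]]
rail 2158 [[534.0, 129.0, 72.0], [549.0, 283.0, 74.0], [565.0, 397.0, 76.0]]
floor 8385 [[524.0, 126.0, 50.0], [591.0, 288.0, 52.0], [627.0, 407.0, 54.0]]
high 598 [[482.0, 205.0, 105.0], [520.0, 221.0, 110.0], [560.0, 243.0, 129.0]]
```

View pics/e.png

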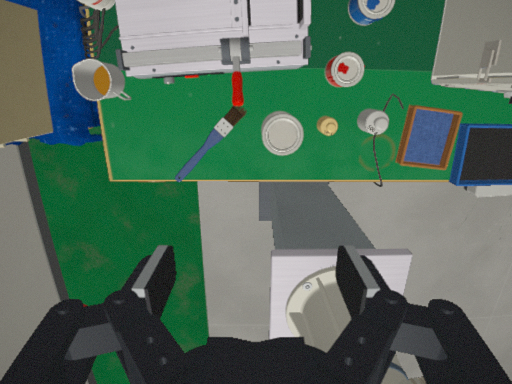

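```bash

python3 - <<'E'
from look import *
d=np.load('e.npz'); dep,T=d['dep'],d['T']; P=cloud('wrist',dep,T); ok=dep>0
def sel(lo,hi,x0,x1,y0,y1):
    return P[ok&(P[...,2]>lo)&(P[...,2]<hi)&(P[...,0]>x0)&(P[...,0]<x1)&(P[...,1]>y0)&(P[...,1]<y1)]
# rail centre line per y bin, away from cheeks
s=sel(71,77,520,575,260,395)
ys=np.arange(262,395,8); c=[]
for y in ys:
    q=s[abs(s[:,1]-y)<4]
    if len(q)>8: c.append((y,np.percentile(q[:,0],3),np.percentile(q[:,0],97)))
c=np.array(c); p=np.polyfit(c[:,0],c[:,1:].mean(1),1); print('rail',c[:3].round(1).tolist(),'slope',p[0],'x@270',np.polyval(p,270), 'width',(c[:,2]-c[:,1]).mean())
for nm,y0,y1 in (('end',110,150),('stop',180,215)):
    s=sel(94,104,565,680,y0,y1); p=np.polyfit(s[:,0],s[:,1],1); print(nm,len(s),'x',np.percentile(s[:,0],[2,98]).round(),'y',np.percentile(s[:,1],[2,10,50,90,98]).round(1),p[0])
s=sel(100,112,500,600,190,260); print('cheeks',np.percentile(s,[2,50,98],axis=0).round().tolist())
s=sel(108,135,460,540,190,250); print('lever',np.percentile(s,[2,50,98],axis=0).round().tolist(), np.polyfit(s[:,0],s[:,1:],1))
# guides z 64
s=sel(61,67,560,700,260,390)
print('guide',len(s),np.histogram(s[:,0]+0.06*(s[:,1]-300),bins=np.arange(560,680,5)))
E
```

```text
rail [[262.0, 540.2, 558.4], [270.0, 539.5, 557.9], [278.0, 539.5, 557.9]] slope -0.05613089898548691 x@270 548.7176252624824 width 18.679815215604755
end 245 x [585. 614.] y [119.1 120.3 125.8 131.5 133. ] 0.10836594005153896
stop 281 x [566. 613.] y [202.5 203.9 209.3 213.5 214.8] -0.0011348195296653773
cheeks [[518.0, 205.0, 100.0], [549.0, 222.0, 104.0], [594.0, 243.0, 111.0]]
lever [[473.0, 214.0, 109.0], [496.0, 221.0, 120.0], [524.0, 228.0, 131.0]] [[ 5.78151363e-02 -3.97371335e-01]
 [ 1.91844263e+02  3.18202372e+02]]
guide 250 (array([  0,   0,   0, 129, 121,   0,   0,   0,   0,   0,   0,   0,   0,
         0,   0,   0,   0,   0,   0,   0,   0,   0,   0]), array([560, 565, 570, 575, 580, 585, 590, 595, 600, 605, 610, 615, 620,
       625, 630, 635, 640, 645, 650, 655, 660, 665, 670, 675]))
```

Request:
{"api": "move_arm", "payload": {
  "increments": [
    {"tx":0,"ty":0,"tz":2,"rx":0,"ry":0,"rz":-3.27,"gripper":1},
    {"tx":4.3,"ty":-1,"tz":4,"rx":0,"ry":0,"rz":0,"gripper":1},
    {"tx":4.3,"ty":-1,"tz":4,"rx":0,"ry":0,"rz":0,"gripper":1},
    {"tx":0,"ty":0,"tz":5,"rx":0,"ry":0,"rz":0,"gripper":1},
    {"tx":0,"ty":0,"tz":5,"rx":0,"ry":0,"rz":0,"gripper":1},
    {"tx":0,"ty":0,"tz":4,"rx":0,"ry":0,"rz":0,"gripper":0.2},
    {"tx":0,"ty":0,"tz":3,"rx":0,"ry":0,"rz":0,"gripper":0},
    {"tx":0,"ty":0,"tz":2,"rx":0,"ry":0,"rz":0,"gripper":0},
    {"tx":0,"ty":0,"tz":1.4,"rx":0,"ry":0,"rz":0,"gripper":0},
    {"tx":0,"ty":0,"tz":0,"rx":0,"ry":0,"rz":0,"gripper":0}
  ]
}}

```text
clock: 6.8
eef_pos: [479.9, 215.6, 108.6]
tcp_rot: [3.141, 0.003, 0.057]
contact_force: [0.4, -0.0, -0.5]
opening: 0.502
```

```bash

python3 - <<'E'
from look import *
im,dep,T=look('lever_pin lever_grip'.split(),fn='f.png')
E
```

```text
lever_grip 0.62 [247, 230] [494.6 219.9 116. ] surf [498. 220. 122.]
```

View pics/f.png

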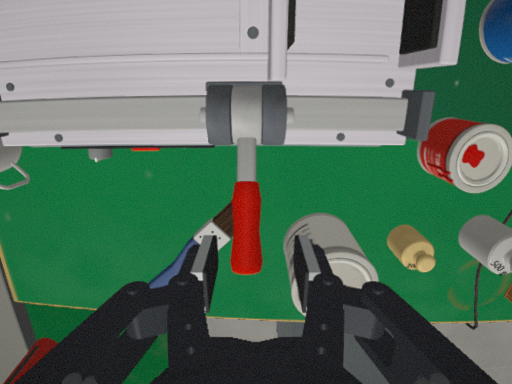

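Request:
{"api": "move_arm", "payload": {
  "increments": [
    {"tx":0.75,"ty":-0.2,"tz":0.6,"rx":0,"ry":0,"rz":0,"gripper":0},
    {"tx":0.7,"ty":-0.2,"tz":0.55,"rx":0,"ry":0,"rz":0,"gripper":0},
    {"tx":0,"ty":0,"tz":0,"rx":0,"ry":0,"rz":0,"gripper":-1},
    {"tx":0,"ty":0,"tz":0,"rx":0,"ry":0,"rz":0,"gripper":-1},
    {"tx":0,"ty":0,"tz":0,"rx":0,"ry":0,"rz":0,"gripper":-1},
    {"tx":0,"ty":0,"tz":0,"rx":0,"ry":0,"rz":0,"gripper":-1},
    {"tx":0,"ty":0,"tz":0,"rx":0,"ry":0,"rz":0,"gripper":-1}
  ],
  "squeeze": 60
}}

```text
clock: 7.65
eef_pos: [495.2, 221.1, 98.7]
tcp_rot: [-3.141, -0.001, 0.057]
contact_force: [1.3, 4.4, -3.1]
opening: 0.147
```

Request:
{"api": "move_arm", "payload": {
  "increments": [
    {"tx":0.27,"ty":0,"tz":-0.54,"rx":0,"ry":0,"rz":0,"gripper":-1},
    {"tx":0.3,"ty":0,"tz":-0.51,"rx":0,"ry":0,"rz":0,"gripper":-1},
    {"tx":0.76,"ty":0,"tz":-0.91,"rx":0,"ry":0,"rz":0,"gripper":-1},
    {"tx":0.91,"ty":0,"tz":-0.76,"rx":0,"ry":0,"rz":0,"gripper":-1},
    {"tx":1.05,"ty":0,"tz":-0.57,"rx":0,"ry":0,"rz":0,"gripper":-1},
    {"tx":1.13,"ty":0,"tz":-0.35,"rx":0,"ry":0,"rz":0,"gripper":-1},
    {"tx":1.1,"ty":0,"tz":-0.14,"rx":0,"ry":0,"rz":0,"gripper":-1},
    {"tx":0,"ty":0,"tz":0,"rx":0,"ry":0,"rz":0,"gripper":-1},
    {"tx":0,"ty":0,"tz":0,"rx":0,"ry":0,"rz":0,"gripper":-1}
  ]
}}

```text
clock: 8.55
eef_pos: [551.5, 224.4, 137.5]
tcp_rot: [-3.141, -0.002, 0.057]
contact_force: [-0.7, -0.1, -0.6]
opening: 0.0
```

```bash

python3 - <<'E'
from look import *
im,dep,T=look('lever_pin lever_grip'.split(),fn='g.png')
im,dep,T=look('lever_grip'.split(),c='side')
P=cloud('side',dep); 
hsv=cv2.cvtColor(im,cv2.COLOR_RGB2HSV); m=((hsv[...,0]<8)|(hsv[...,0]>172))&(hsv[...,1]>150)&(dep>0)&(P[...,0]>450)&(P[...,0]<620)&(P[...,1]>150)&(P[...,1]<280)&(P[...,2]>80)
print(m.sum(),P[m].mean(0),P[m].min(0),P[m].max(0))
E
```

```text
lever_pin 0.89 [259, 215] [551.  221.3  92. ] surf [556. 222. 104.]
lever_grip 0.44 [26, 48] [654.2 357.  116. ] surf [664. 429.  24.]
lever_grip 0.65 [241, 231] [541.  195.9 116. ] surf [524. 231. 151.]
58 [520.65949776 227.78192889 153.04770014] [509.28760348 219.98960237 124.4877907 ] [532.4914998  231.93997625 170.33503344]
```

View pics/g.png

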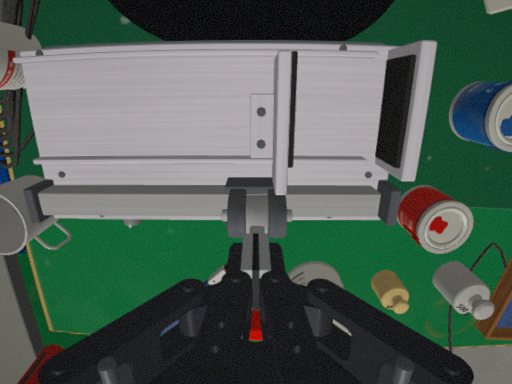

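Request:
{"api": "move_arm", "payload": {
  "increments": [
    {"tx":0,"ty":0,"tz":-2.5,"rx":0,"ry":0,"rz":0,"gripper":-1},
    {"tx":0,"ty":0,"tz":-2.5,"rx":0,"ry":0,"rz":0,"gripper":-1},
    {"tx":-3.4,"ty":0,"tz":0,"rx":0,"ry":0,"rz":0,"gripper":-1},
    {"tx":-3.4,"ty":0,"tz":0,"rx":0,"ry":0,"rz":0,"gripper":-1},
    {"tx":0,"ty":0,"tz":2.5,"rx":0,"ry":0,"rz":0,"gripper":-1},
    {"tx":0,"ty":0,"tz":2.5,"rx":0,"ry":0,"rz":0,"gripper":-1},
    {"tx":1.8,"ty":0,"tz":0,"rx":0,"ry":0,"rz":0,"gripper":-1},
    {"tx":1.2,"ty":0,"tz":0,"rx":0,"ry":0,"rz":0,"gripper":-1},
    {"tx":1,"ty":0,"tz":0,"rx":0,"ry":0,"rz":0,"gripper":-1},
    {"tx":0.7,"ty":0,"tz":0,"rx":0,"ry":0,"rz":0,"gripper":-1},
    {"tx":0,"ty":0,"tz":0,"rx":0,"ry":0,"rz":0,"gripper":-1}
  ]
}}

```text
clock: 9.9
eef_pos: [530.5, 223.0, 136.8]
tcp_rot: [-3.141, -0.002, 0.057]
contact_force: [0.6, 0.5, 0.3]
opening: 0.0
```

```bash
cat > lev.py <<'E'
from look import *
def lev():
    im,dep,T=shot('side'); P=cloud('side',dep)
    hsv=cv2.cvtColor(im,cv2.COLOR_RGB2HSV); m=((hsv[...,0]<8)|(hsv[...,0]>172))&(hsv[...,1]>150)&(dep>0)&(P[...,0]>450)&(P[...,0]<620)&(P[...,1]>120)&(P[...,1]<400)&(P[...,2]>80)
    if m.sum()>3: print('lever',m.sum(),P[m].mean(0).round(),P[m].min(0).round(),P[m].max(0).round())
    return im
if __name__=='__main__': lev()
E
python3 lev.py
```

```text
lever 25 [546. 230. 145.] [540. 224. 127.] [550. 234. 158.]
```

Request:
{"api": "move_arm", "payload": {
  "increments": [
    {"tx":-1,"ty":0,"tz":-2,"rx":0,"ry":0,"rz":0,"gripper":-1},
    {"tx":0,"ty":0,"tz":-3.2,"rx":0,"ry":0,"rz":0,"gripper":0},
    {"tx":2.7,"ty":0,"tz":0,"rx":0,"ry":0,"rz":0,"gripper":0},
    {"tx":0,"ty":0,"tz":0,"rx":0,"ry":0,"rz":0,"gripper":0},
    {"tx":0,"ty":0,"tz":2.5,"rx":0,"ry":0,"rz":0,"gripper":0},
    {"tx":0,"ty":0,"tz":2.7,"rx":0,"ry":0,"rz":0,"gripper":0},
    {"tx":0,"ty":0,"tz":0,"rx":0,"ry":0,"rz":0,"gripper":-1},
    {"tx":0,"ty":0,"tz":0,"rx":0,"ry":0,"rz":0,"gripper":-1},
    {"tx":0,"ty":0,"tz":0,"rx":0,"ry":0,"rz":0,"gripper":-1},
    {"tx":0,"ty":0,"tz":0,"rx":0,"ry":0,"rz":0,"gripper":-1}
  ]
}}

```text
clock: 10.95
eef_pos: [545.6, 223.6, 136.5]
tcp_rot: [3.141, 0.001, 0.057]
contact_force: [-1.5, 0.1, -9.3]
opening: 0.148
```

Request:
{"api": "move_arm", "payload": {
  "increments": [
    {"tx":0,"ty":-1.5,"tz":0,"rx":0,"ry":0,"rz":0,"gripper":-1},
    {"tx":0,"ty":-2,"tz":0,"rx":0,"ry":0,"rz":0,"gripper":-1},
    {"tx":0,"ty":-2,"tz":0,"rx":0,"ry":0,"rz":0,"gripper":-1},
    {"tx":0,"ty":-2,"tz":0,"rx":0,"ry":0,"rz":0,"gripper":-1},
    {"tx":0,"ty":-2,"tz":0,"rx":0,"ry":0,"rz":0,"gripper":-1},
    {"tx":0,"ty":-2,"tz":0,"rx":0,"ry":0,"rz":0,"gripper":-1},
    {"tx":0,"ty":-2,"tz":0,"rx":0,"ry":0,"rz":0,"gripper":-1},
    {"tx":0,"ty":-1,"tz":0,"rx":0,"ry":0,"rz":0,"gripper":-1},
    {"tx":0,"ty":0,"tz":0,"rx":0,"ry":0,"rz":0,"gripper":-1}
  ]
}}

```text
clock: 11.85
eef_pos: [537.7, 370.7, 136.5]
tcp_rot: [-3.14, -0.0, 0.058]
contact_force: [-2.9, 0.7, -5.5]
opening: 0.147
```

```bash
python3 - <<'E'
from lev import *
im=lev()
im,dep,T=look('stop_face lever_pin'.split(),fn='i.png')
P=cloud('wrist',dep,T); ok=dep>0
s=P[ok&(P[...,2]>94)&(P[...,2]<104)&(P[...,0]>570)&(P[...,0]<700)&(P[...,1]>290)&(P[...,1]<420)];print(len(s),np.percentile(s,[2,50,98],axis=0).round())
E
```

```text
stop_face 0.94 [291, 98] [618.5 349.9  78. ] surf [619. 352.  96.]
lever_pin 0.72 [255, 207] [543.6 369.6  92. ] surf [548. 370. 103.]
lever_pin 0.44 [173, 32] [653.  424.9  92. ] surf [655. 428.  80.]
2543 [[573. 349.  95.]
 [616. 356.  99.]
 [651. 362. 101.]]
```

Request:
{"api": "move_arm", "payload": {
  "increments": [
    {"tx":0,"ty":0,"tz":0,"rx":0,"ry":0,"rz":0,"gripper":0.4},
    {"tx":0,"ty":0,"tz":0,"rx":0,"ry":0,"rz":0,"gripper":0.4},
    {"tx":0,"ty":0,"tz":-2.5,"rx":0,"ry":0,"rz":0,"gripper":0.4},
    {"tx":0,"ty":0,"tz":-3,"rx":0,"ry":0,"rz":0,"gripper":1},
    {"tx":0,"ty":0,"tz":-2,"rx":0,"ry":0,"rz":-8,"gripper":1},
    {"tx":0,"ty":0,"tz":-2,"rx":0,"ry":0,"rz":-8,"gripper":1},
    {"tx":0,"ty":0,"tz":0,"rx":0,"ry":0,"rz":-8,"gripper":1},
    {"tx":0,"ty":0,"tz":0,"rx":0,"ry":0,"rz":-8,"gripper":1},
    {"tx":0,"ty":0,"tz":0,"rx":0,"ry":0,"rz":-8,"gripper":1},
    {"tx":0,"ty":0,"tz":0,"rx":0,"ry":0,"rz":-8,"gripper":1},
    {"tx":0,"ty":0,"tz":0,"rx":0,"ry":0,"rz":-8,"gripper":1},
    {"tx":0,"ty":0,"tz":0,"rx":0,"ry":0,"rz":-8,"gripper":1}
  ]
}}

```text
clock: 13.25
eef_pos: [539.0, 368.3, 232.5]
tcp_rot: [3.14, -0.002, 1.179]
contact_force: [-0.5, 0.1, -0.8]
opening: 0.997
```

Request:
{"api": "move_arm", "payload": {
  "increments": [
    {"tx":0,"ty":0,"tz":0,"rx":0,"ry":0,"rz":-8,"gripper":1},
    {"tx":0,"ty":0,"tz":0,"rx":0,"ry":0,"rz":-8,"gripper":1},
    {"tx":0,"ty":0,"tz":0,"rx":0,"ry":0,"rz":-8,"gripper":1},
    {"tx":0,"ty":0,"tz":0,"rx":0,"ry":0,"rz":-2,"gripper":1},
    {"tx":-3.5,"ty":-2,"tz":1.2,"rx":0,"ry":0,"rz":0,"gripper":1},
    {"tx":-3.5,"ty":-2,"tz":1.2,"rx":0,"ry":0,"rz":0,"gripper":1},
    {"tx":-3.5,"ty":-2,"tz":1.2,"rx":0,"ry":0,"rz":0,"gripper":1},
    {"tx":-3.5,"ty":-2,"tz":1.2,"rx":0,"ry":0,"rz":0,"gripper":1},
    {"tx":-3.5,"ty":-2,"tz":1.2,"rx":0,"ry":0,"rz":0,"gripper":1},
    {"tx":-3.5,"ty":-2,"tz":1.2,"rx":0,"ry":0,"rz":0,"gripper":1},
    {"tx":0,"ty":0,"tz":0,"rx":0,"ry":0,"rz":0,"gripper":1}
  ]
}}

```text
clock: 14.35
eef_pos: [427.1, 148.1, 158.5]
tcp_rot: [-3.139, 0.002, 1.626]
contact_force: [0.1, -0.1, -1.0]
opening: 0.999
```

```bash
cat > circ.py <<'E'
from look import *
# fit top rim circle of a tin from the cloud near a guess, at height h
def disc(P,ok,g,h,rad,tol=4):
    m=ok&(abs(P[...,2]-h)<tol)&(np.hypot(P[...,0]-g[0],P[...,1]-g[1])<rad*1.5)
    s=P[m][:,:2].astype(np.float32)
    if len(s)<20: return None
    lo=np.percentile(s,1,axis=0);hi=np.percentile(s,99,axis=0)
    (c,R)=cv2.minEnclosingCircle(s)
    return len(s),((lo+hi)/2).round(1),(hi-lo).round(1),np.round(c,1),round(R,1),round(float(np.median(P[m][:,2])),1)
E
python3 - <<'E'
from circ import *
from lev import lev
lev()
s=r.sense();print(s['eef_pos'],s['tcp_rot'],s['clock'])
im,dep,T=look('tin_white_mid tin_red_mid'.split(),fn='j.png')
P=cloud('wrist',dep,T);ok=dep>0
print(disc(P,ok,(430,153),72,34))
print(disc(P,ok,(526,43),50,27))
E
```

```text
lever 70 [537. 373. 158.] [533. 367. 130.] [543. 378. 179.]
[429.54687972 150.09506997 159.66457151] [3.14107411e+00 3.81881382e-04 1.62517259e+00] 14.4
tin_red_mid 0.67 [336, 268] [528.1  46.7  25. ] surf [473. 148. 174.]
(4511, array([423.5, 151. ], dtype=float32), array([63.3, 63.7], dtype=float32), array([423.7, 150.1]), 34.3, 70.3)
(682, array([516.6,  44.4], dtype=float32), array([31.1, 50.5], dtype=float32), array([524.7,  44.8]), 28.3, 49.0)
```

View pics/j.png

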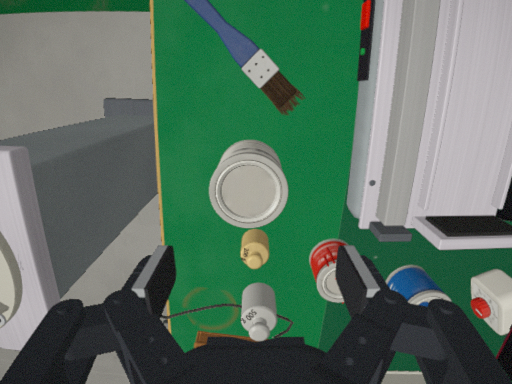

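Request:
{"api": "move_arm", "payload": {
  "increments": [
    {"tx":0.1,"ty":-0.6,"tz":3,"rx":0,"ry":0,"rz":0,"gripper":1},
    {"tx":0,"ty":0,"tz":4,"rx":0,"ry":0,"rz":0,"gripper":1},
    {"tx":0,"ty":0,"tz":4,"rx":0,"ry":0,"rz":0,"gripper":1},
    {"tx":0,"ty":0,"tz":2,"rx":0,"ry":0,"rz":0,"gripper":1},
    {"tx":0,"ty":0,"tz":1,"rx":0,"ry":0,"rz":0,"gripper":1},
    {"tx":0,"ty":0,"tz":0,"rx":0,"ry":0,"rz":0,"gripper":1},
    {"tx":0,"ty":0,"tz":0,"rx":0,"ry":0,"rz":0,"gripper":-1},
    {"tx":0,"ty":0,"tz":0,"rx":0,"ry":0,"rz":0,"gripper":-1},
    {"tx":0,"ty":0,"tz":0,"rx":0,"ry":0,"rz":0,"gripper":-1},
    {"tx":0,"ty":0,"tz":0,"rx":0,"ry":0,"rz":0,"gripper":-1}
  ],
  "squeeze": 40
}}

```text
clock: 15.55
eef_pos: [425.1, 153.2, 20.7]
tcp_rot: [3.139, -0.001, 1.628]
contact_force: [-2.3, 1.4, 7.7]
opening: 0.779
```

Request:
{"api": "move_arm", "payload": {
  "increments": [
    {"tx":0,"ty":0,"tz":-2,"rx":0,"ry":0,"rz":0,"gripper":-1},
    {"tx":0,"ty":0,"tz":-4,"rx":0,"ry":0,"rz":0,"gripper":-1},
    {"tx":0,"ty":0,"tz":-4,"rx":0,"ry":0,"rz":0,"gripper":-1},
    {"tx":0,"ty":1,"tz":-3,"rx":0,"ry":0,"rz":0,"gripper":-1},
    {"tx":0.2,"ty":3,"tz":0,"rx":0,"ry":0,"rz":0,"gripper":-1},
    {"tx":0.2,"ty":4,"tz":0,"rx":0,"ry":0,"rz":0,"gripper":-1},
    {"tx":0.2,"ty":4,"tz":0,"rx":0,"ry":0,"rz":0,"gripper":-1},
    {"tx":0,"ty":4,"tz":0,"rx":0,"ry":0,"rz":0,"gripper":-1},
    {"tx":0,"ty":3,"tz":0,"rx":0,"ry":0,"rz":0,"gripper":-1},
    {"tx":0,"ty":1.2,"tz":0,"rx":0,"ry":0,"rz":0,"gripper":-1},
    {"tx":0,"ty":0,"tz":0,"rx":0,"ry":0,"rz":0,"gripper":-1}
  ]
}}

```text
clock: 16.65
eef_pos: [626.3, 170.1, 149.4]
tcp_rot: [3.141, -0.0, 1.627]
contact_force: [0.7, -0.1, -2.2]
opening: 0.786
```

```bash
python3 - <<'E'
from circ import *
s=r.sense();print(s['eef_pos'],s['tcp_rot'],s['clock'],s['opening'])
im,dep,T=look(['cradle','stop_face'],fn='k.png')
np.savez('k.npz',dep=dep,T=T)
P=cloud('wrist',dep,T);ok=dep>0
a=.057;O=np.array([601,263]);d=P[...,:2]-O; X=d[...,0]*np.cos(a)+d[...,1]*np.sin(a);Y=-d[...,0]*np.sin(a)+d[...,1]*np.cos(a)
for lo,hi in((61,67),(49,56),(71,77),(95,104)):
    m=ok&(P[...,2]>lo)&(P[...,2]<hi)&(abs(X)<85)&(abs(Y)<150)
    print(lo,hi,m.sum()); h,e=np.histogram(X[m],bins=np.arange(-80,84,4)); print('X',[(int(b),int(n)) for b,n in zip(e,h) if n>20])
m=ok&(P[...,2]>95)&(P[...,2]<104)&(X>-15)&(X<75)
for lo,hi in ((-150,-110),(70,110)):
    q=m&(Y>lo)&(Y<hi); print('Y',q.sum(),np.percentile(Y[q],[1,5,50,95,99]).round(1), np.percentile(X[q],[1,99]).round(1),np.polyfit(X[q],Y[q],1)) if q.sum()>10 else 0
E
```

```text
[626.28804927 170.05027915 149.43676573] [ 3.14110295e+00 -6.41919088e-05  1.62721202e+00] 16.65 0.7857786751499983
cradle 0.78 [234, 79] [600.4 262.4   0. ] surf [604. 261.  52.]
61 67 2800
X [(-44, 466), (-24, 211), (-20, 939), (56, 883), (60, 262)]
49 56 25598
X [(-76, 677), (-72, 684), (-44, 871), (-40, 1157), (-36, 1132), (-32, 1101), (-28, 1048), (-24, 279), (-20, 380), (-16, 976), (-12, 953), (-8, 949), (-4, 949), (0, 922), (4, 935), (8, 914), (12, 920), (16, 980), (20, 867), (24, 897), (28, 933), (32, 916), (36, 929), (40, 941), (44, 947), (48, 959), (52, 980), (56, 433), (60, 231), (64, 731)]
71 77 6352
X [(-64, 438), (-60, 1252), (-56, 1270), (-52, 1242), (-48, 1262), (-44, 879)]
95 104 0
X []
```

View pics/k.png

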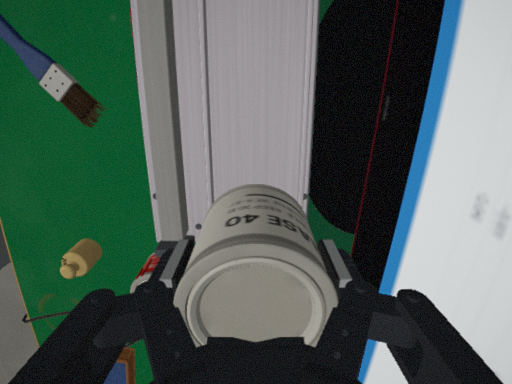

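Request:
{"api": "move_arm", "payload": {
  "increments": [
    {"tx":0.45,"ty":0,"tz":2,"rx":0,"ry":0,"rz":0,"gripper":-1},
    {"tx":0,"ty":0,"tz":2.5,"rx":0,"ry":0,"rz":0,"gripper":-1},
    {"tx":0,"ty":0,"tz":1.5,"rx":0,"ry":0,"rz":0,"gripper":-1},
    {"tx":0,"ty":0,"tz":1,"rx":0,"ry":0,"rz":0,"gripper":-1},
    {"tx":0,"ty":0,"tz":0.5,"rx":0,"ry":0,"rz":0,"gripper":-1},
    {"tx":0,"ty":0,"tz":0,"rx":0,"ry":0,"rz":0,"gripper":-1}
  ]
}}

```text
clock: 17.4
eef_pos: [624.9, 174.6, 74.2]
tcp_rot: [-3.141, 0.0, 1.628]
contact_force: [-0.3, 0.1, -3.0]
opening: 0.783
```

Request:
{"api": "move_arm", "payload": {
  "increments": [
    {"tx":0,"ty":0,"tz":0.15,"rx":0,"ry":0,"rz":0,"gripper":-1},
    {"tx":0,"ty":0,"tz":0,"rx":0,"ry":0,"rz":0,"gripper":0.9},
    {"tx":0,"ty":0,"tz":0,"rx":0,"ry":0,"rz":0,"gripper":0.9},
    {"tx":0,"ty":0,"tz":-0.5,"rx":0,"ry":0,"rz":0,"gripper":0.9},
    {"tx":0,"ty":0,"tz":-3,"rx":0,"ry":0,"rz":0,"gripper":0.9},
    {"tx":0,"ty":0,"tz":-4,"rx":0,"ry":0,"rz":0,"gripper":0.9},
    {"tx":-3,"ty":-2.7,"tz":0,"rx":0,"ry":0,"rz":0,"gripper":0.9},
    {"tx":-3.2,"ty":-2.7,"tz":0,"rx":0,"ry":0,"rz":0,"gripper":0.9},
    {"tx":-3.2,"ty":-2.7,"tz":0,"rx":0,"ry":0,"rz":0,"gripper":0.9},
    {"tx":-3,"ty":-2.6,"tz":1,"rx":0,"ry":0,"rz":0,"gripper":0.9},
    {"tx":0,"ty":0,"tz":0,"rx":0,"ry":0,"rz":0,"gripper":0.9}
  ]
}}

```text
clock: 18.5
eef_pos: [521.5, 41.9, 137.5]
tcp_rot: [-3.138, 0.001, 1.626]
contact_force: [-0.1, 1.0, 0.5]
opening: 0.951
```

```bash
python3 - <<'E'
from circ import *
s=r.sense();print(s['eef_pos'],s['tcp_rot'],s['clock'],s['opening'])
im,dep,T=look(['tin_red_mid','tin_blue_mid','tin_white_mid','timer','weight_small_mid'],fn='l.png')
P=cloud('wrist',dep,T);ok=dep>0
print('white',disc(P,ok,(625,172),124,34)); print('red',disc(P,ok,(525,44.5),50,27)); print('blue',disc(P,ok,(635,18),56,29))
E
```

```text
[521.52269914  41.91087119 137.52445838] [-3.13812323e+00  7.91286444e-04  1.62565697e+00] 18.5 0.9513452868992708
tin_red_mid 0.72 [262, 179] [526.8  47.1  25. ] surf [526.  54.  48.]
tin_blue_mid 0.94 [364, 217] [629.2  14.5  28. ] surf [617.  27.  56.]
tin_white_mid 0.97 [434, 28] [654.9 183.2  36. ] surf [607. 163. 121.]
timer 0.93 [451, 218] [741.4   6.6   0. ] surf [723.  16.  23.]
weight_small_mid 0.6 [163, 157] [435.5  62.6  24. ] surf [442.  68.  45.]
white (7239, array([621.8, 159.8], dtype=float32), array([57.8, 41.2], dtype=float32), array([622.7, 163.2]), 32.6, 121.9)
red (2939, array([527.8,  45.6], dtype=float32), array([50. , 50.7], dtype=float32), array([526.5,  44.8]), 28.3, 48.9)
blue (2721, array([632.3,  10.7], dtype=float32), array([55. , 53.9], dtype=float32), array([633. ,   9.1]), 30.3, 54.8)
```

View pics/l.png

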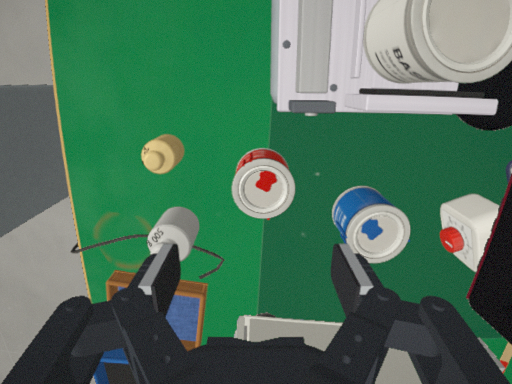

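Request:
{"api": "move_arm", "payload": {
  "increments": [
    {"tx":0,"ty":0.2,"tz":3,"rx":0,"ry":0,"rz":0,"gripper":0.9},
    {"tx":0,"ty":0,"tz":4,"rx":0,"ry":0,"rz":0,"gripper":0.9},
    {"tx":0,"ty":0,"tz":3,"rx":0,"ry":0,"rz":0,"gripper":0.9},
    {"tx":0,"ty":0,"tz":1.5,"rx":0,"ry":0,"rz":0,"gripper":0.9},
    {"tx":0,"ty":0,"tz":0.3,"rx":0,"ry":0,"rz":0,"gripper":0.9},
    {"tx":0,"ty":0,"tz":0,"rx":0,"ry":0,"rz":0,"gripper":-1},
    {"tx":0,"ty":0,"tz":0,"rx":0,"ry":0,"rz":0,"gripper":-1},
    {"tx":0,"ty":0,"tz":0,"rx":0,"ry":0,"rz":0,"gripper":-1},
    {"tx":0,"ty":0,"tz":0,"rx":0,"ry":0,"rz":0,"gripper":-1},
    {"tx":0,"ty":0,"tz":0,"rx":0,"ry":0,"rz":0,"gripper":-1}
  ]
}}

```text
clock: 19.8
eef_pos: [528.4, 45.1, 21.2]
tcp_rot: [3.139, -0.0, 1.628]
contact_force: [-1.2, 2.3, 6.8]
opening: 0.607
```

Request:
{"api": "move_arm", "payload": {
  "increments": [
    {"tx":0,"ty":0,"tz":-3,"rx":0,"ry":0,"rz":0,"gripper":-1},
    {"tx":0,"ty":0,"tz":-4,"rx":0,"ry":0,"rz":0,"gripper":-1},
    {"tx":0,"ty":0,"tz":-4,"rx":0,"ry":0,"rz":0,"gripper":-1},
    {"tx":0,"ty":0,"tz":-4,"rx":0,"ry":0,"rz":0,"gripper":-1},
    {"tx":2.7,"ty":1.5,"tz":0,"rx":0,"ry":0,"rz":0,"gripper":-1},
    {"tx":4,"ty":2.5,"tz":0,"rx":0,"ry":0,"rz":0,"gripper":-1},
    {"tx":4,"ty":2.5,"tz":0,"rx":0,"ry":0,"rz":0,"gripper":-1},
    {"tx":4,"ty":2.5,"tz":0,"rx":0,"ry":0,"rz":0,"gripper":-1},
    {"tx":4,"ty":1.5,"tz":0,"rx":0,"ry":0,"rz":0,"gripper":-1},
    {"tx":0,"ty":0,"tz":0,"rx":0,"ry":0,"rz":0,"gripper":-1},
    {"tx":0,"ty":0,"tz":0,"rx":0,"ry":0,"rz":0,"gripper":-1}
  ]
}}

```text
clock: 20.9
eef_pos: [621.1, 238.2, 169.6]
tcp_rot: [-3.141, 0.001, 1.63]
contact_force: [-0.8, -0.7, -2.2]
opening: 0.613
```

Request:
{"api": "move_arm", "payload": {
  "increments": [
    {"tx":0,"ty":0.1,"tz":3,"rx":0,"ry":0,"rz":0,"gripper":-1},
    {"tx":0,"ty":0,"tz":3,"rx":0,"ry":0,"rz":0,"gripper":-1},
    {"tx":0,"ty":0,"tz":2,"rx":0,"ry":0,"rz":0,"gripper":-1},
    {"tx":0,"ty":0,"tz":1,"rx":0,"ry":0,"rz":0,"gripper":-1},
    {"tx":0,"ty":0,"tz":0.5,"rx":0,"ry":0,"rz":0,"gripper":-1},
    {"tx":0,"ty":0,"tz":0,"rx":0,"ry":0,"rz":0,"gripper":-1},
    {"tx":0,"ty":0,"tz":0,"rx":0,"ry":0,"rz":0,"gripper":0.6},
    {"tx":0,"ty":0,"tz":0,"rx":0,"ry":0,"rz":0,"gripper":0.6},
    {"tx":0,"ty":0,"tz":-0.5,"rx":0,"ry":0,"rz":0,"gripper":0.6},
    {"tx":0,"ty":0,"tz":-3,"rx":0,"ry":0,"rz":0,"gripper":0.6},
    {"tx":0,"ty":0,"tz":-4,"rx":0,"ry":0,"rz":0,"gripper":0.6},
    {"tx":0,"ty":0,"tz":-3.5,"rx":0,"ry":0,"rz":0,"gripper":0.8}
  ]
}}

```text
clock: 22.1
eef_pos: [622.7, 237.8, 187.4]
tcp_rot: [3.141, -0.0, 1.628]
contact_force: [0.4, 0.1, -0.0]
opening: 0.896
```

Request:
{"api": "move_arm", "payload": {
  "increments": [
    {"tx":-3,"ty":0,"tz":0,"rx":0,"ry":0,"rz":0,"gripper":0.8},
    {"tx":-4,"ty":0,"tz":0,"rx":0,"ry":0,"rz":0,"gripper":0.8},
    {"tx":-4,"ty":0,"tz":0,"rx":0,"ry":0,"rz":0,"gripper":0.8},
    {"tx":-4,"ty":-0.3,"tz":0,"rx":0,"ry":0,"rz":0,"gripper":0.8},
    {"tx":-4,"ty":0,"tz":2,"rx":0,"ry":0,"rz":0,"gripper":0.8},
    {"tx":-3.8,"ty":0,"tz":2.5,"rx":0,"ry":0,"rz":0,"gripper":0.8},
    {"tx":0,"ty":0,"tz":0,"rx":0,"ry":0,"rz":0,"gripper":0.8},
    {"tx":0,"ty":0,"tz":0,"rx":0,"ry":0,"rz":0,"gripper":0.8}
  ]
}}

```text
clock: 22.9
eef_pos: [632.4, 9.1, 140.1]
tcp_rot: [-3.141, -0.0, 1.626]
contact_force: [0.3, 0.1, -0.2]
opening: 0.899
```

```bash
python3 - <<'E'
from circ import *
s=r.sense();print(s['eef_pos'],s['tcp_rot'],s['clock'],s['opening'])
im,dep,T=look(['tin_blue_mid','tin_white_mid','timer'])
P=cloud('wrist',dep,T);ok=dep>0
print('white',disc(P,ok,(625,172),124,34)); print('blue',disc(P,ok,(632.5,10),56,29))
s=P[ok&(P[...,0]>690)&(P[...,1]>-60)&(P[...,1]<80)]
for z in range(0,200,30):
    q=s[(s[:,2]>z)&(s[:,2]<z+30)]
    if len(q)>10: print(z,np.percentile(q[:,0],1),np.percentile(q[:,1],[1,99]))
E
```

```text
[632.43326977   9.11161832 140.14566349] [-3.14123718e+00 -2.60010286e-04  1.62580724e+00] 22.9 0.8994273842209979
tin_blue_mid 0.91 [253, 179] [629.6  14.4  28. ] surf [629.  22.  54.]
tin_blue_mid 0.39 [59, 202] [438.4 -20.1  28. ] surf [452. -12.  47.]
timer 0.61 [363, 183] [745.1   7.8  -0. ] surf [705.  37.  97.]
white None
blue (3424, array([633.1,  10.5], dtype=float32), array([54.4, 54.1], dtype=float32), array([633.2,   9. ]), 30.1, 54.7)
0 690.5167097007225 [-58.30415247  78.96047774]
30 714.3161947073869 [-14.51781436  30.3509994 ]
90 703.5408361621123 [-12.20743938  79.14818209]
120 706.6508284856744 [-11.42512195  79.20366307]
150 717.4066588341163 [-10.57775691  79.35248984]
180 690.219737742749 [-3.23326444 69.34137619]
```

Well centred; descend and grasp blue.

Request:
{"api": "move_arm", "payload": {
  "increments": [
    {"tx":0,"ty":0,"tz":3,"rx":0,"ry":0,"rz":0,"gripper":0.8},
    {"tx":0.1,"ty":0,"tz":4,"rx":0,"ry":0,"rz":0,"gripper":0.8},
    {"tx":0,"ty":0,"tz":3,"rx":0,"ry":0,"rz":0,"gripper":0.8},
    {"tx":0,"ty":0,"tz":1.5,"rx":0,"ry":0,"rz":0,"gripper":0.8},
    {"tx":0,"ty":0,"tz":0.5,"rx":0,"ry":0,"rz":0,"gripper":0.8},
    {"tx":0,"ty":0,"tz":0,"rx":0,"ry":0,"rz":0,"gripper":-1},
    {"tx":0,"ty":0,"tz":0,"rx":0,"ry":0,"rz":0,"gripper":-1},
    {"tx":0,"ty":0,"tz":0,"rx":0,"ry":0,"rz":0,"gripper":-1},
    {"tx":0,"ty":0,"tz":0,"rx":0,"ry":0,"rz":0,"gripper":-1},
    {"tx":0,"ty":0,"tz":0,"rx":0,"ry":0,"rz":0,"gripper":-1}
  ]
}}

```text
clock: 24.1
eef_pos: [633.4, 10.9, 21.3]
tcp_rot: [3.139, -0.0, 1.628]
contact_force: [-1.6, -0.0, 7.0]
opening: 0.662
```

Request:
{"api": "move_arm", "payload": {
  "increments": [
    {"tx":0,"ty":0,"tz":-3,"rx":0,"ry":0,"rz":0,"gripper":-1},
    {"tx":0,"ty":0,"tz":-4,"rx":0,"ry":0,"rz":0,"gripper":-1},
    {"tx":0,"ty":0,"tz":-4,"rx":0,"ry":0,"rz":0,"gripper":-1},
    {"tx":0,"ty":0,"tz":-4,"rx":0,"ry":0,"rz":0,"gripper":-1},
    {"tx":2.9,"ty":0,"tz":-1,"rx":0,"ry":0,"rz":0,"gripper":-1},
    {"tx":4,"ty":0.2,"tz":0,"rx":0,"ry":0,"rz":0,"gripper":-1},
    {"tx":4,"ty":0,"tz":0,"rx":0,"ry":0,"rz":0,"gripper":-1},
    {"tx":4,"ty":0,"tz":0,"rx":0,"ry":0,"rz":0,"gripper":-1},
    {"tx":4,"ty":0,"tz":0,"rx":0,"ry":0,"rz":0,"gripper":-1},
    {"tx":4,"ty":0,"tz":0,"rx":0,"ry":0,"rz":0,"gripper":-1},
    {"tx":4,"ty":0,"tz":0,"rx":0,"ry":0,"rz":0,"gripper":-1},
    {"tx":2,"ty":0,"tz":0,"rx":0,"ry":0,"rz":0,"gripper":-1}
  ]
}}

```text
clock: 25.3
eef_pos: [617.3, 302.5, 180.0]
tcp_rot: [3.142, -0.001, 1.629]
contact_force: [-0.0, 0.6, -2.3]
opening: 0.661
```

Request:
{"api": "move_arm", "payload": {
  "increments": [
    {"tx":0,"ty":0,"tz":0,"rx":0,"ry":0,"rz":0,"gripper":-1},
    {"tx":0,"ty":0,"tz":0,"rx":0,"ry":0,"rz":0,"gripper":-1}
  ]
}}

```text
clock: 25.5
eef_pos: [617.8, 299.0, 179.7]
tcp_rot: [-3.141, 0.001, 1.629]
contact_force: [0.1, 0.4, -2.5]
opening: 0.659
```

```bash
python3 - <<'E'
from circ import *
im,dep,T=look(['stop_face'],c='top')
P=cloud('top',dep);ok=dep>0
for z in (96,102,124):
    m=ok&(abs(P[...,2]-z)<4)&(P[...,0]>575)&(P[...,0]<665)&(P[...,1]>110)&(P[...,1]<420); print(z,m.sum(),np.histogram(P[m][:,1],bins=np.arange(110,420,10))[0])
E
```

```text
stop_face 0.58 [190, 176] [632.1 230.1  78. ] surf [626. 226. 106.]
96 109 [ 0 29 11  5  1  1  1  0  0  0  6 11 17 16  9  2  0  0  0  0  0  0  0  0
  0  0  0  0  0  0]
102 143 [ 0 28 10  2  1  1  1  1  0  0  9 25 14 26 16  4  0  0  0  0  0  0  0  1
  4  0  0  0  0  0]
124 163 [ 0  0  0 20 23 30 28 31 26  5  0  0  0  0  0  0  0  0  0  0  0  0  0  0
  0  0  0  0  0  0]
```

Request:
{"api": "move_arm", "payload": {
  "increments": [
    {"tx":0.1,"ty":0.1,"tz":3,"rx":0,"ry":0,"rz":0,"gripper":-1},
    {"tx":0,"ty":0,"tz":4,"rx":0,"ry":0,"rz":0,"gripper":-1},
    {"tx":0,"ty":0,"tz":2,"rx":0,"ry":0,"rz":0,"gripper":-1},
    {"tx":0,"ty":0,"tz":1,"rx":0,"ry":0,"rz":0,"gripper":-1},
    {"tx":0,"ty":0,"tz":0.6,"rx":0,"ry":0,"rz":0,"gripper":-1},
    {"tx":0,"ty":0,"tz":0,"rx":0,"ry":0,"rz":0,"gripper":-1},
    {"tx":0,"ty":0,"tz":0,"rx":0,"ry":0,"rz":0,"gripper":0.6},
    {"tx":0,"ty":0,"tz":0,"rx":0,"ry":0,"rz":0,"gripper":0.7},
    {"tx":0,"ty":0,"tz":-0.5,"rx":0,"ry":0,"rz":0,"gripper":0.7},
    {"tx":0,"ty":0,"tz":-3,"rx":0,"ry":0,"rz":0,"gripper":0.7},
    {"tx":0,"ty":0,"tz":-4,"rx":0,"ry":0,"rz":0,"gripper":0.7},
    {"tx":0,"ty":0,"tz":-4,"rx":0,"ry":0,"rz":0,"gripper":0.7}
  ]
}}

```text
clock: 26.8
eef_pos: [618.8, 300.5, 190.8]
tcp_rot: [-3.142, 0.0, 1.628]
contact_force: [0.7, 0.5, 0.5]
opening: 0.849
```

Request:
{"api": "move_arm", "payload": {
  "increments": [
    {"tx":2,"ty":-2,"tz":-2,"rx":0,"ry":0,"rz":0,"gripper":0.4},
    {"tx":2.7,"ty":-2.8,"tz":0,"rx":0,"ry":0,"rz":0,"gripper":0.4},
    {"tx":2.7,"ty":-2.8,"tz":0,"rx":0,"ry":0,"rz":0,"gripper":0.4},
    {"tx":0,"ty":0,"tz":0,"rx":0,"ry":0,"rz":8,"gripper":0.4},
    {"tx":0,"ty":0,"tz":0,"rx":0,"ry":0,"rz":8,"gripper":0.4},
    {"tx":0,"ty":0,"tz":0,"rx":0,"ry":0,"rz":8,"gripper":0.4},
    {"tx":0,"ty":0,"tz":0,"rx":0,"ry":0,"rz":8,"gripper":0.4},
    {"tx":0,"ty":0,"tz":0,"rx":0,"ry":0,"rz":8,"gripper":0.4},
    {"tx":0,"ty":0,"tz":0,"rx":0,"ry":0,"rz":8,"gripper":0.4},
    {"tx":0,"ty":0,"tz":0,"rx":0,"ry":0,"rz":8,"gripper":0.4},
    {"tx":0,"ty":0,"tz":0,"rx":0,"ry":0,"rz":8,"gripper":0.4},
    {"tx":0,"ty":0,"tz":0,"rx":0,"ry":0,"rz":8,"gripper":0.4}
  ]
}}

```text
clock: 28.0
eef_pos: [539.0, 370.3, 209.9]
tcp_rot: [-3.141, -0.001, 0.365]
contact_force: [-0.2, -0.2, -1.0]
opening: 0.699
```

Request:
{"api": "move_arm", "payload": {
  "increments": [
    {"tx":0,"ty":0,"tz":0,"rx":0,"ry":0,"rz":8,"gripper":0.4},
    {"tx":0,"ty":0,"tz":0,"rx":0,"ry":0,"rz":8,"gripper":0.4},
    {"tx":0,"ty":0,"tz":0,"rx":0,"ry":0,"rz":2,"gripper":0.4},
    {"tx":0,"ty":0,"tz":0,"rx":0,"ry":0,"rz":0,"gripper":0.4}
  ]
}}

```text
clock: 28.4
eef_pos: [539.0, 370.3, 209.8]
tcp_rot: [-3.141, -0.001, 0.057]
contact_force: [1.5, 0.2, -0.0]
opening: 0.698
```

```bash
python3 - <<'E'
from circ import *
from lev import lev
lev()
s=r.sense();print(s['eef_pos'],s['tcp_rot'],s['clock'],s['opening'])
im,dep,T=look(['lever_pin','lever_grip','stop_face','tin_blue_mid','tin_red_mid'],fn='m.png')
E
```

```text
lever 98 [551. 347. 144.] [532. 233.  80.] [620. 378. 179.]
[538.98819551 370.25805731 209.71377166] [-3.14105739e+00 -8.64232207e-04  5.82055262e-02] 28.45 0.7002632433368947
lever_grip 0.6 [257, 204] [527.2 367.5 116. ] surf [549. 369. 170.]
stop_face 0.86 [284, 102] [614.4 347.8  78. ] surf [615. 350.  96.]
tin_blue_mid 0.94 [336, 98] [620.5 285.8  28. ] surf [621. 307. 105.]
tin_red_mid 0.28 [190, 46] [664.2 446.3  25. ] surf [655. 429. 102.]
```

View pics/m.png

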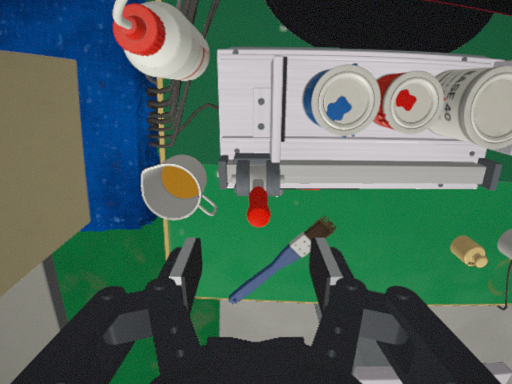

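Request:
{"api": "move_arm", "payload": {
  "increments": [
    {"tx":0.2,"ty":0,"tz":3,"rx":0,"ry":0,"rz":0,"gripper":0.2},
    {"tx":0,"ty":0,"tz":3,"rx":0,"ry":0,"rz":0,"gripper":0.2},
    {"tx":0,"ty":0,"tz":1.4,"rx":0,"ry":0,"rz":0,"gripper":0.2},
    {"tx":0,"ty":0,"tz":0,"rx":0,"ry":0,"rz":0,"gripper":-1},
    {"tx":0,"ty":0,"tz":0,"rx":0,"ry":0,"rz":0,"gripper":-1},
    {"tx":0,"ty":0,"tz":0,"rx":0,"ry":0,"rz":0,"gripper":-1},
    {"tx":0,"ty":0,"tz":0,"rx":0,"ry":0,"rz":0,"gripper":-1},
    {"tx":0,"ty":0.5,"tz":0,"rx":0,"ry":0,"rz":0,"gripper":-1},
    {"tx":0,"ty":1,"tz":0,"rx":0,"ry":0,"rz":0,"gripper":-1},
    {"tx":0,"ty":0.8,"tz":0,"rx":0,"ry":0,"rz":0,"gripper":-1},
    {"tx":0,"ty":0.5,"tz":0,"rx":0,"ry":0,"rz":0,"gripper":-1},
    {"tx":0,"ty":0,"tz":0,"rx":0,"ry":0,"rz":0,"gripper":-1}
  ],
  "squeeze": 60
}}

```text
clock: 29.95
eef_pos: [543.2, 341.5, 136.3]
tcp_rot: [-3.141, -0.002, 0.056]
contact_force: [-0.6, -0.8, 7.4]
opening: 0.152
```

Request:
{"api": "move_arm", "payload": {
  "increments": [
    {"tx":0,"ty":0.2,"tz":0,"rx":0,"ry":0,"rz":0,"gripper":-1},
    {"tx":0,"ty":0.1,"tz":0,"rx":0,"ry":0,"rz":0,"gripper":-1},
    {"tx":0,"ty":0,"tz":0,"rx":0,"ry":0,"rz":0,"gripper":-1}
  ]
}}

```text
clock: 30.25
eef_pos: [543.3, 339.6, 136.3]
tcp_rot: [-3.14, -0.002, 0.057]
contact_force: [-0.7, 3.7, 6.6]
opening: 0.145
```

Request:
{"api": "move_arm", "payload": {
  "increments": [
    {"tx":0,"ty":0.2,"tz":0,"rx":0,"ry":0,"rz":0,"gripper":-1},
    {"tx":0,"ty":0.2,"tz":0,"rx":0,"ry":0,"rz":0,"gripper":-1},
    {"tx":0,"ty":0,"tz":0,"rx":0,"ry":0,"rz":0,"gripper":-1}
  ]
}}

```text
clock: 30.55
eef_pos: [543.4, 335.8, 136.3]
tcp_rot: [-3.139, -0.002, 0.057]
contact_force: [-2.1, 3.9, 5.6]
opening: 0.149
```

```bash
python3 - <<'E'
from circ import *
im,dep,T=look(['tin_blue_mid','tin_red_mid','tin_white_mid','stop_face'],c='side')
cv2.imwrite('pics/n.png',cv2.resize(im[180:330,180:320],(700,750),interpolation=cv2.INTER_CUBIC)[:600,:,::-1])
im,dep,T=look(['tin_blue_mid','tin_red_mid','stop_face'],fn='n2.png')
P=cloud('wrist',dep,T);ok=dep>0
print(disc(P,ok,(620,276),108,29),disc(P,ok,(622,220),102,27))
E
```

```text
tin_blue_mid 0.51 [204, 254] [643.2 241.8  28. ] surf [598. 309. 107.]
tin_blue_mid 0.32 [214, 332] [493.3 466.4  28. ] surf [485. 478.  49.]
tin_red_mid 0.25 [214, 331] [496.1 460.   25. ] surf [485. 477.  54.]
tin_white_mid 0.59 [222, 223] [652.  101.8  36. ] surf [509. 352. 278.]
stop_face 0.66 [197, 263] [617.2 321.2  78. ] surf [613. 327.  86.]
tin_blue_mid 0.64 [330, 103] [621.7 276.7  28. ] surf [624. 296. 105.]
tin_red_mid 0.74 [411, 111] [620.  202.8  25. ] surf [622. 243. 100.]
stop_face 0.66 [292, 107] [618.5 314.3  78. ] surf [619. 317.  96.]
(7559, array([621. , 287.1], dtype=float32), array([54.2, 54. ], dtype=float32), array([619.6, 282.2]), 33.8, 106.8) (6180, array([623.4, 224.3], dtype=float32), array([50.7, 62. ], dtype=float32), array([622.2, 219.6]), 40.0, 100.9)
```

View pics/n2.png

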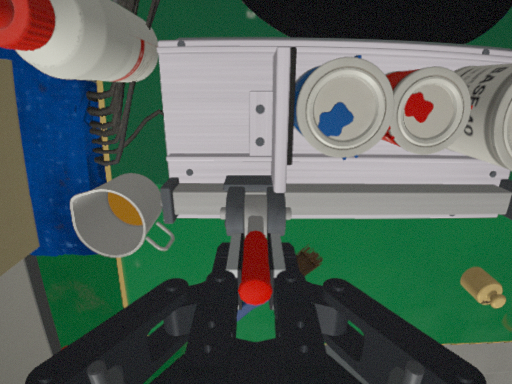

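Request:
{"api": "move_arm", "payload": {
  "increments": [
    {"tx":0,"ty":0.2,"tz":0,"rx":0,"ry":0,"rz":0,"gripper":-1},
    {"tx":0,"ty":0.1,"tz":0,"rx":0,"ry":0,"rz":0,"gripper":-1},
    {"tx":0,"ty":0,"tz":0,"rx":0,"ry":0,"rz":0,"gripper":-1}
  ]
}}

```text
clock: 31.3
eef_pos: [543.7, 333.1, 136.4]
tcp_rot: [-3.139, -0.002, 0.057]
contact_force: [-1.2, 5.9, 5.5]
opening: 0.148
```

Request:
{"api": "move_arm", "payload": {
  "increments": [
    {"tx":0,"ty":0.2,"tz":0,"rx":0,"ry":0,"rz":0,"gripper":-1},
    {"tx":0,"ty":0.1,"tz":0,"rx":0,"ry":0,"rz":0,"gripper":-1},
    {"tx":0,"ty":0,"tz":0,"rx":0,"ry":0,"rz":0,"gripper":-1}
  ]
}}

```text
clock: 31.6
eef_pos: [543.8, 331.5, 136.4]
tcp_rot: [-3.137, -0.002, 0.056]
contact_force: [-3.0, 11.8, 4.0]
opening: 0.157
```

Request:
{"api": "move_arm", "payload": {
  "increments": [
    {"tx":-0.59,"ty":0,"tz":0.04,"rx":0,"ry":0,"rz":0,"gripper":-1},
    {"tx":-0.59,"ty":0,"tz":0.1,"rx":0,"ry":0,"rz":0,"gripper":-1},
    {"tx":-0.57,"ty":0,"tz":0.15,"rx":0,"ry":0,"rz":0,"gripper":-1},
    {"tx":-0.56,"ty":0,"tz":0.2,"rx":0,"ry":0,"rz":0,"gripper":-1},
    {"tx":-0.54,"ty":0,"tz":0.26,"rx":0,"ry":0,"rz":0,"gripper":-1},
    {"tx":-0.51,"ty":0,"tz":0.31,"rx":0,"ry":0,"rz":0,"gripper":-1},
    {"tx":-0.47,"ty":0,"tz":0.36,"rx":0,"ry":0,"rz":0,"gripper":-1},
    {"tx":-0.44,"ty":0,"tz":0.4,"rx":0,"ry":0,"rz":0,"gripper":-1},
    {"tx":-0.4,"ty":0,"tz":0.44,"rx":0,"ry":0,"rz":0,"gripper":-1},
    {"tx":-0.36,"ty":0,"tz":0.47,"rx":0,"ry":0,"rz":0,"gripper":-1},
    {"tx":0,"ty":0,"tz":0,"rx":0,"ry":0,"rz":0,"gripper":-1}
  ],
  "squeeze": 80
}}

```text
clock: 32.7
eef_pos: [492.0, 325.8, 106.6]
tcp_rot: [3.141, 0.002, 0.057]
contact_force: [0.4, -0.1, -0.1]
opening: -0.001
```

```bash
python3 lev.py
```

```text
lever 90 [547. 311. 141.] [499. 225.  80.] [620. 384. 201.]
```

```bash
sed -i 's/P\[...,1\]>120/P[...,1]>300/; s/P\[...,1\]<400/P[...,1]<360/; s/P\[...,0\]<620/P[...,0]<575/' lev.py; python3 - <<'E'
from lev import *
lev()
im,dep,T=look(['lever_grip','lever_pin','stop_face','tin_blue_mid','tin_red_mid'],fn='o.png')
P=cloud('wrist',dep,T)
hsv=cv2.cvtColor(im,cv2.COLOR_RGB2HSV); m=((hsv[...,0]<8)|(hsv[...,0]>172))&(hsv[...,1]>150)&(dep>0)&(P[...,0]>450)&(P[...,0]<575)&(P[...,1]>290)&(P[...,1]<360)&(P[...,2]>80)
print(m.sum(),P[m].mean(0),P[m].min(0),P[m].max(0))
E
```

```text
lever 61 [529. 337. 161.] [521. 329. 130.] [536. 341. 177.]
lever_grip 0.93 [246, 216] [516.3 331.9 116. ] surf [538. 331. 164.]
lever_pin 0.68 [250, 150] [545.5 331.5  92. ] surf [548. 331. 105.]
stop_face 0.68 [299, 16] [617.4 308.9  78. ] surf [615. 310.  89.]
tin_blue_mid 0.95 [346, 12] [634.2 270.   28. ] surf [614. 291. 106.]
tin_red_mid 0.56 [444, 26] [633.5 195.5  25. ] surf [615. 240.  99.]
3813 [535.14275321 330.67618302 163.13085402] [498.90250307 317.38314224 121.44049049] [544.41280718 338.65932791 176.00938567]
```

View pics/o.png

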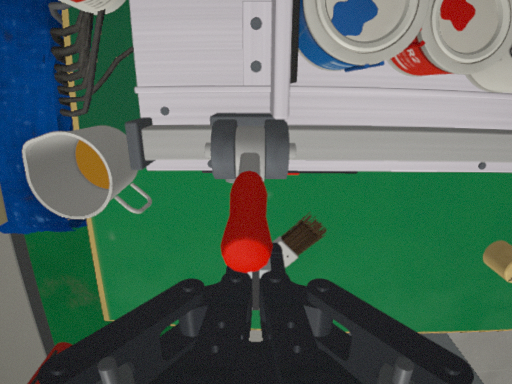

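Request:
{"api": "move_arm", "payload": {
  "increments": [
    {"tx":0,"ty":0,"tz":-4.5,"rx":0,"ry":0,"rz":0,"gripper":-1},
    {"tx":0,"ty":-0.1,"tz":-4.4,"rx":0,"ry":0,"rz":0,"gripper":-1},
    {"tx":4,"ty":0,"tz":0,"rx":0,"ry":0,"rz":0,"gripper":-1},
    {"tx":3.8,"ty":0,"tz":0,"rx":0,"ry":0,"rz":0,"gripper":-1},
    {"tx":0,"ty":0,"tz":0,"rx":0,"ry":0,"rz":0,"gripper":-1},
    {"tx":0,"ty":0,"tz":2.5,"rx":0,"ry":0,"rz":0,"gripper":-1},
    {"tx":0,"ty":0,"tz":2.5,"rx":0,"ry":0,"rz":0,"gripper":-1},
    {"tx":-1.5,"ty":0,"tz":0,"rx":0,"ry":0,"rz":0,"gripper":-1},
    {"tx":-1.5,"ty":0,"tz":0,"rx":0,"ry":0,"rz":0,"gripper":-1},
    {"tx":-1.5,"ty":0,"tz":0.2,"rx":0,"ry":0,"rz":0,"gripper":-1},
    {"tx":-1.5,"ty":0,"tz":0.3,"rx":0,"ry":0,"rz":0,"gripper":-1},
    {"tx":0,"ty":0,"tz":0,"rx":0,"ry":0,"rz":0,"gripper":-1}
  ]
}}

```text
clock: 34.3
eef_pos: [509.5, 328.3, 141.7]
tcp_rot: [3.142, 0.0, 0.058]
contact_force: [-0.5, 0.6, 0.4]
opening: -0.002
```

```bash
cat > hl.py <<'E'
from lev import *
def hl():
    im,dep,T=look(['lever_pin','stop_face','tin_blue_mid'])
    P=cloud('wrist',dep,T)
    hsv=cv2.cvtColor(im,cv2.COLOR_RGB2HSV); m=((hsv[...,0]<8)|(hsv[...,0]>172))&(hsv[...,1]>150)&(dep>0)&(P[...,0]>450)&(P[...,0]<575)&(P[...,1]>290)&(P[...,1]<360)&(P[...,2]>80)
    if m.sum()>5: print('wl',m.sum(),P[m].mean(0).round(),P[m].min(0).round(),P[m].max(0).round())
    lev()
if __name__=='__main__': hl()
E
python3 hl.py
```

```text
lever_pin 0.79 [250, 166] [543.8 333.   92. ] surf [548. 333. 106.]
stop_face 0.85 [290, 55] [617.7 310.8  78. ] surf [616. 313.  97.]
tin_blue_mid 0.67 [410, 63] [625.8 202.6  28. ] surf [617. 239.  99.]
tin_blue_mid 0.65 [332, 51] [629.3 270.8  28. ] surf [619. 290. 107.]
wl 447 [517. 330. 126.] [506. 323. 119.] [522. 337. 132.]
lever 67 [495. 336. 139.] [478. 327. 119.] [515. 342. 153.]
```

Request:
{"api": "move_arm", "payload": {
  "increments": [
    {"tx":0,"ty":0,"tz":-3,"rx":0,"ry":0,"rz":0,"gripper":-1},
    {"tx":-2.4,"ty":0,"tz":-0.5,"rx":0,"ry":0,"rz":0,"gripper":-1},
    {"tx":0,"ty":0,"tz":0.5,"rx":0,"ry":0,"rz":0,"gripper":-1},
    {"tx":0,"ty":0,"tz":1.5,"rx":0,"ry":0,"rz":0,"gripper":-1},
    {"tx":0,"ty":0,"tz":1,"rx":0,"ry":0,"rz":0,"gripper":-1},
    {"tx":0,"ty":0,"tz":0.8,"rx":0,"ry":0,"rz":0,"gripper":-1},
    {"tx":0,"ty":0,"tz":0.6,"rx":0,"ry":0,"rz":0,"gripper":-1},
    {"tx":0,"ty":0,"tz":0.5,"rx":0,"ry":0,"rz":0,"gripper":-1},
    {"tx":0,"ty":0,"tz":0.3,"rx":0,"ry":0,"rz":0,"gripper":-1},
    {"tx":0,"ty":0,"tz":0,"rx":0,"ry":0,"rz":0,"gripper":-1}
  ]
}}

```text
clock: 35.55
eef_pos: [487.9, 327.4, 125.3]
tcp_rot: [-3.141, -0.0, 0.057]
contact_force: [-5.3, -3.6, 25.3]
opening: 0.002
```

Request:
{"api": "move_arm", "payload": {
  "increments": [
    {"tx":0,"ty":0,"tz":-2,"rx":0,"ry":0,"rz":0,"gripper":-1},
    {"tx":0,"ty":0,"tz":-4,"rx":0,"ry":0,"rz":0,"gripper":-1},
    {"tx":1.5,"ty":3,"tz":-4,"rx":0,"ry":0,"rz":0,"gripper":0},
    {"tx":1.6,"ty":3,"tz":-3,"rx":0,"ry":0,"rz":0,"gripper":0},
    {"tx":1.6,"ty":3,"tz":0,"rx":0,"ry":0,"rz":0,"gripper":0},
    {"tx":0,"ty":0,"tz":0,"rx":0,"ry":0,"rz":0,"gripper":0.4},
    {"tx":0,"ty":0,"tz":0,"rx":0,"ry":0,"rz":0,"gripper":0.4}
  ]
}}

```text
clock: 36.25
eef_pos: [538.4, 240.3, 251.1]
tcp_rot: [3.141, 0.002, 0.055]
contact_force: [0.2, -0.8, 0.1]
opening: 0.699
```

```bash
python3 - <<'E'
from circ import *
from lev import lev
lev()
im,dep,T=look(['stop_face','lever_grip','paintbrush_grip'])
cv2.imwrite('pics/p.png',cv2.resize(im[0:200,100:512],(800,388),interpolation=cv2.INTER_CUBIC)[...,::-1])
P=cloud('wrist',dep,T);ok=dep>0
a=.057;O=np.array([601,263]);d=P[...,:2]-O; X=d[...,0]*np.cos(a)+d[...,1]*np.sin(a);Y=-d[...,0]*np.sin(a)+d[...,1]*np.cos(a)
for n,y0,y1,h in (('plate',-150,-120,100),('white',-135,-55,124),('red',-70,-5,102),('blue',-8,60,108),('stop',45,75,100)):
    m=ok&(abs(P[...,2]-h+1.5)<2.5)&(X>-16)&(X<57)&(Y>y0)&(Y<y1)
    if m.sum()>10: print(n,m.sum(),'Y',np.percentile(Y[m],[1,99]).round(1),'X',np.percentile(X[m],[1,99]).round(1),'mid',((np.percentile(Y[m],1)+np.percentile(Y[m],99))/2).round(1))
E
```

```text
lever 78 [483. 335. 122.] [465. 323. 109.] [507. 340. 133.]
stop_face 0.61 [192, 90] [619.  311.9  78. ] surf [619. 306. 107.]
lever_grip 0.58 [171, 217] [488.8 327.5 116. ] surf [491. 326. 121.]
plate 602 Y [-144.  -130.7] X [-15.3  56.2] mid -137.4
white 4217 Y [-127.7  -64. ] X [-14.5  48.4] mid -95.9
red 2343 Y [-63.3 -11.2] X [-7.  42.7] mid -37.3
blue 2809 Y [-6.8 45.3] X [-5.2 49.3] mid 19.3
stop 722 Y [48.2 59.4] X [-15.   55.5] mid 53.8
```

View pics/p.png

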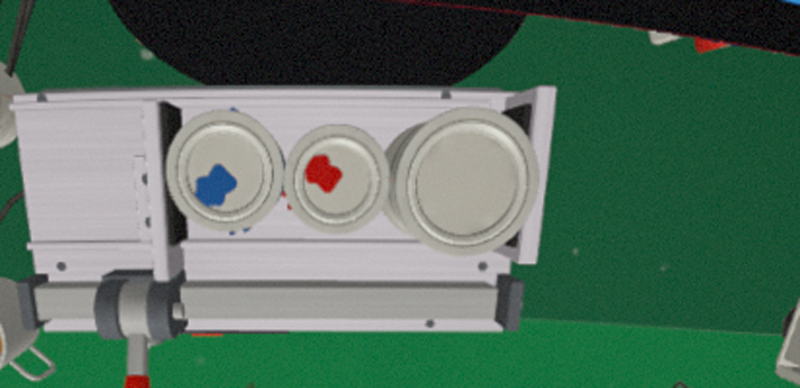

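Request:
{"api": "move_arm", "payload": {
  "increments": [
    {"tx":-3,"ty":-1.2,"tz":0,"rx":0,"ry":0,"rz":0,"gripper":0.4},
    {"tx":-4,"ty":-1.6,"tz":1,"rx":0,"ry":0,"rz":0,"gripper":0.4},
    {"tx":-4,"ty":-1.6,"tz":1,"rx":0,"ry":0,"rz":0,"gripper":0.4},
    {"tx":-4,"ty":-1.5,"tz":1,"rx":0,"ry":0,"rz":0,"gripper":0.4},
    {"tx":0,"ty":0,"tz":0,"rx":0,"ry":0,"rz":0,"gripper":0.4},
    {"tx":0,"ty":0,"tz":0,"rx":0,"ry":0,"rz":0,"gripper":0.4}
  ]
}}

```text
clock: 37.1
eef_pos: [384.3, 292.2, 223.0]
tcp_rot: [-3.142, -0.0, 0.06]
contact_force: [0.2, 0.8, 0.2]
opening: 0.699
```

```bash
cat > brush.py <<'E'
from circ import *
def brush():
    s=r.sense();print(s['eef_pos'],s['tcp_rot'][2],s['clock'],s['qpos'].round(2))
    im,dep,T=look(['paintbrush_grip','weight_small_mid','weight_big_mid'],fn='q.png')
    q=r.cut_out('paintbrush_grip','wrist')
    if q:
        m=q[0]['mask']; vs,us=np.nonzero(m); W=np.array([at_z('wrist',u,v,8,T)[:2] for u,v in zip(us[::3],vs[::3])])
        rr=cv2.minAreaRect(W.astype(np.float32)); print(q[0]['confidence'],m.sum(),rr, q[0]['bbox'])
        c=W.mean(0); e=np.linalg.svd(W-c,full_matrices=False)[2][0]; t=(W-c)@e; print(c,e,np.degrees(np.arctan2(e[1],e[0])),t.min(),t.max(), 'mid',c+e*(t.min()+t.max())/2)
if __name__=='__main__': brush()
E
python3 brush.py
```

```text
[384.34496272 292.20876459 222.9906717 ] 0.05977783440922768 37.1 [ 0.65  0.14  1.94 -0.    1.06  2.16]
paintbrush_grip 0.69 [217, 162] [377.1 341.1   5.5] surf [378. 340.  11.]
weight_small_mid 0.58 [444, 136] [432.4  62.   24. ] surf [434.  71.  36.]
weight_small_mid 0.2 [506, 136] [439.3 -23.   24. ] surf [441.  -2.  46.]
weight_big_mid 0.66 [508, 138] [437.9 -17.9  33. ] surf [439.  -6.  46.]
0.57 2447 ((391.8893737792969, 329.80413818359375), (27.660139083862305, 190.8145294189453), 47.25665283203125) [176.9, 91.4, 290.6, 205.6]
[405.55759463 318.3235301 ] [-0.72683732  0.68680966] 136.62190691691083 -77.55443816780941 113.20653360829427 mid [392.6009578 330.5666318]
```

Request:
{"api": "move_arm", "payload": {
  "increments": [
    {"tx":-0.2,"ty":-2.5,"tz":1,"rx":0,"ry":0,"rz":-8,"gripper":0},
    {"tx":0,"ty":0,"tz":1,"rx":0,"ry":0,"rz":-8.5,"gripper":0},
    {"tx":0,"ty":0,"tz":1,"rx":0,"ry":0,"rz":-8.5,"gripper":0},
    {"tx":0,"ty":0,"tz":1,"rx":0,"ry":0,"rz":-8.5,"gripper":0},
    {"tx":0,"ty":0,"tz":0,"rx":0,"ry":0,"rz":-8.5,"gripper":0},
    {"tx":0,"ty":0,"tz":0,"rx":0,"ry":0,"rz":-8.5,"gripper":0},
    {"tx":0,"ty":0,"tz":0,"rx":0,"ry":0,"rz":-8.5,"gripper":0},
    {"tx":0,"ty":0,"tz":0,"rx":0,"ry":0,"rz":-8.5,"gripper":0},
    {"tx":0,"ty":0,"tz":0,"rx":0,"ry":0,"rz":-8.5,"gripper":0},
    {"tx":0,"ty":0,"tz":0,"rx":0,"ry":0,"rz":-8.5,"gripper":0},
    {"tx":0,"ty":0,"tz":0,"rx":0,"ry":0,"rz":-8.5,"gripper":0},
    {"tx":0,"ty":0,"tz":0,"rx":0,"ry":0,"rz":-8.5,"gripper":0}
  ]
}}

```text
clock: 38.55
eef_pos: [382.6, 316.1, 183.0]
tcp_rot: [3.141, -0.0, 1.833]
contact_force: [-1.0, -1.1, 1.0]
opening: 0.493
```

Request:
{"api": "move_arm", "payload": {
  "increments": [
    {"tx":0,"ty":0,"tz":0,"rx":0,"ry":0,"rz":-8.5,"gripper":0},
    {"tx":0,"ty":0,"tz":0,"rx":0,"ry":0,"rz":-8.5,"gripper":0},
    {"tx":0,"ty":0,"tz":0,"rx":0,"ry":0,"rz":-8.5,"gripper":0},
    {"tx":0,"ty":0,"tz":0,"rx":0,"ry":0,"rz":-6.5,"gripper":0},
    {"tx":0,"ty":0,"tz":0,"rx":0,"ry":0,"rz":0,"gripper":0},
    {"tx":0,"ty":0,"tz":0,"rx":0,"ry":0,"rz":0,"gripper":0}
  ]
}}

```text
clock: 39.15
eef_pos: [382.2, 316.2, 182.9]
tcp_rot: [3.142, 0.0, 2.383]
contact_force: [-0.4, -0.1, 0.3]
opening: 0.498
```

```bash
python3 brush.py
```

```text
[382.24416554 316.16929746 182.94956343] 2.38280058449806 39.15 [ 0.69  0.21  1.95 -0.    0.98 -0.12]
paintbrush_grip 0.6 [271, 147] [378.2 344.5   5.5] surf [378. 345.   8.]
weight_small_mid 0.44 [374, 342] [682.2 264.3  24. ] surf [419. 344. 244.]
0.82 2805 ((393.2209777832031, 331.4374084472656), (26.90789222717285, 190.97164916992188), 45.441261291503906) [260.7, 77.5, 282.4, 242.2]
[394.53590754 328.41762538] [ 0.72547477 -0.68824876] -43.49164279202363 -98.50564855697716 92.40238949742339 mid [392.32202732 330.51790563]
```

Request:
{"api": "move_arm", "payload": {
  "increments": [
    {"tx":1.2,"ty":0.9,"tz":3,"rx":0,"ry":0,"rz":0,"gripper":0},
    {"tx":1.05,"ty":0.9,"tz":4,"rx":0,"ry":0,"rz":0,"gripper":0},
    {"tx":0,"ty":0,"tz":4,"rx":0,"ry":0,"rz":0,"gripper":0},
    {"tx":0,"ty":0,"tz":4,"rx":0,"ry":0,"rz":0,"gripper":0},
    {"tx":0,"ty":0,"tz":2,"rx":0,"ry":0,"rz":0,"gripper":0},
    {"tx":0,"ty":0,"tz":0.9,"rx":0,"ry":0,"rz":0,"gripper":0},
    {"tx":0,"ty":0,"tz":0,"rx":0,"ry":0,"rz":0,"gripper":-1},
    {"tx":0,"ty":0,"tz":0,"rx":0,"ry":0,"rz":0,"gripper":-1},
    {"tx":0,"ty":0,"tz":0,"rx":0,"ry":0,"rz":0,"gripper":-1},
    {"tx":0,"ty":0,"tz":0,"rx":0,"ry":0,"rz":0,"gripper":-1}
  ],
  "squeeze": 40
}}

```text
clock: 40.4
eef_pos: [378.4, 345.4, 5.1]
tcp_rot: [3.139, 0.0, 2.387]
contact_force: [-0.3, -0.6, -0.9]
opening: 0.294
```

Request:
{"api": "move_arm", "payload": {
  "increments": [
    {"tx":0,"ty":0,"tz":-2,"rx":0,"ry":0,"rz":0,"gripper":-1},
    {"tx":0,"ty":0,"tz":-3,"rx":0,"ry":0,"rz":0,"gripper":-1},
    {"tx":0,"ty":0,"tz":-3,"rx":0,"ry":0,"rz":7.8,"gripper":-1},
    {"tx":0,"ty":0,"tz":-3,"rx":0,"ry":0,"rz":7.8,"gripper":-1},
    {"tx":0,"ty":0,"tz":-3,"rx":0,"ry":0,"rz":7.8,"gripper":-1},
    {"tx":0,"ty":0,"tz":-2,"rx":0,"ry":0,"rz":7.8,"gripper":-1},
    {"tx":0,"ty":0,"tz":0,"rx":0,"ry":0,"rz":7.8,"gripper":-1},
    {"tx":0,"ty":0,"tz":0,"rx":0,"ry":0,"rz":7.8,"gripper":-1},
    {"tx":-3,"ty":0,"tz":0,"rx":0,"ry":0,"rz":0,"gripper":-1},
    {"tx":-4,"ty":0,"tz":0,"rx":0,"ry":0,"rz":0,"gripper":-1},
    {"tx":-4,"ty":0,"tz":0,"rx":0,"ry":0,"rz":0,"gripper":-1},
    {"tx":-4,"ty":0,"tz":0,"rx":0,"ry":0,"rz":0,"gripper":-1}
  ]
}}

```text
clock: 41.6
eef_pos: [377.4, 193.6, 164.6]
tcp_rot: [3.14, -0.001, 1.571]
contact_force: [0.1, 0.2, -0.3]
opening: 0.289
```

Request:
{"api": "move_arm", "payload": {
  "increments": [
    {"tx":-4.5,"ty":0.1,"tz":0,"rx":0,"ry":0,"rz":0,"gripper":-1},
    {"tx":-4.5,"ty":0.1,"tz":0,"rx":0,"ry":0,"rz":0,"gripper":-1},
    {"tx":-4.5,"ty":0.1,"tz":0,"rx":0,"ry":0,"rz":0,"gripper":-1},
    {"tx":-4.5,"ty":0.1,"tz":0,"rx":0,"ry":0,"rz":0,"gripper":-1},
    {"tx":-4.5,"ty":0.1,"tz":0,"rx":0,"ry":0,"rz":0,"gripper":-1},
    {"tx":-4.5,"ty":0.1,"tz":0,"rx":0,"ry":0,"rz":0,"gripper":-1},
    {"tx":-4.5,"ty":0.1,"tz":0,"rx":0,"ry":0,"rz":0,"gripper":-1},
    {"tx":-4.5,"ty":0.1,"tz":0,"rx":0,"ry":0,"rz":0,"gripper":-1},
    {"tx":-4.5,"ty":0.1,"tz":0,"rx":0,"ry":0,"rz":0,"gripper":-1},
    {"tx":-4.5,"ty":0.1,"tz":0,"rx":0,"ry":0,"rz":0,"gripper":-1},
    {"tx":-4,"ty":0,"tz":0,"rx":0,"ry":0,"rz":0,"gripper":-1},
    {"tx":0,"ty":0,"tz":0,"rx":0,"ry":0,"rz":0,"gripper":-1}
  ]
}}

```text
clock: 42.8
eef_pos: [387.9, -299.8, 165.0]
tcp_rot: [3.139, 0.003, 1.567]
contact_force: [0.1, 0.6, -1.5]
opening: 0.291
```

```bash
python3 - <<'E'
from circ import *
s=r.sense();print(s['eef_pos'],s['tcp_rot'],s['clock'],s['opening'],s['qpos'].round(2))
im,dep,T=look(['weight_box','tool_tray','weight_big_mid'])
for n in ('tool_tray','weight_box'):
  q=r.cut_out(n,'wrist')
  if q:
    m=q[0]['mask']; vs,us=np.nonzero(m); W=np.array([at_z('wrist',u,v,22,T)[:2] for u,v in zip(us[::3],vs[::3])],np.float32)
    print(n,q[0]['confidence'],q[0]['bbox'],cv2.minAreaRect(W))
im,dep,T=look(['tool_tray','weight_box'],c='top')
for n in ('tool_tray','weight_box'):
  q=r.cut_out(n,'top')
  if q:
    m=q[0]['mask']; vs,us=np.nonzero(m); W=np.array([at_z('top',u,v,22,T)[:2] for u,v in zip(us,vs)],np.float32)
    print(n,q[0]['confidence'],q[0]['bbox'],cv2.minAreaRect(W))
E
```

```text
[ 387.92351502 -299.83654633  165.04518091] [3.13890128 0.00316867 1.5668809 ] 42.8 0.29131871077662685 [-0.66  0.22  1.98 -0.    0.93 -0.66]Traceback (most recent call last):
  File "<stdin>", line 7, in <module>
  File "h.py", line 15, in at_z
    m,d=ray(name,u,v); W=cam2w(name,T); d=W[:3,:3]@d; o=W[:3,3]; return o+d*(z-o[2])/d[2]
                         ~~~~~^^^^^^^^
  File "h.py", line 11, in cam2w
    m=r.camera_model(name); W=np.eye(4)
ValueError: time passes only in moves, steps and waits
```

```bash
sed -i 's/^def ray/_cm={}\ndef CM(n):\n    if n not in _cm: _cm[n]=r.camera_model(n)\n    return _cm[n]\ndef ray/; s/m=r.camera_model(name)/m=CM(name)/' h.py; cat > tb.py <<'E'
from circ import *
s=r.sense();print(s['eef_pos'],s['clock'],s['opening'])
def tb(c):
  im,dep,T=look(['tool_tray','weight_box'],c=c)
  for n in ('tool_tray','weight_box'):
    q=r.cut_out(n,c)
    if q:
      m=q[0]['mask']; vs,us=np.nonzero(m); W=np.array([at_z(c,u,v,22,T)[:2] for u,v in zip(us,vs)],np.float32)
      print(n,q[0]['confidence'],q[0]['bbox'],cv2.minAreaRect(W))
tb('wrist'); tb('top')
E
python3 tb.py
```

```text
[ 387.05679339 -294.11493573  164.11282849] 43.05 0.29779442723219124
tool_tray 0.83 [248, 192] [ 379.1 -321.1    0. ] surf [ 384. -260.  170.]
weight_box 0.82 [281, 6] [ 411.4 -132.3    0. ] surf [ 411. -134.    7.]
tool_tray 0.98 [181.6, 78.6, 315.1, 292.0] ((383.2862854003906, -320.3303527832031), (124.84996032714844, 240.7931671142578), 0.8910337090492249)
weight_box 0.71 [215.1, 0.0, 348.8, 67.3] ((410.880126953125, -154.82801818847656), (57.41243362426758, 113.94380950927734), 84.18592834472656)
tool_tray 0.95 [328, 240] [ 383.8 -320.6    0. ] surf [ 364. -265.  314.]
weight_box 0.59 [279, 234] [ 406.6 -123.2    0. ] surf [ 406. -123.    5.]
weight_box 0.23 [370, 225] [ 441.2 -494.1    0. ] surf [ 389. -345.  536.]
tool_tray 0.63 [300.6, 225.1, 352.3, 256.1] ((380.3334045410156, -303.2499084472656), (206.98965454101562, 122.88993835449219), 89.56106567382812)
weight_box 0.77 [266.5, 218.5, 294.4, 252.2] ((411.3907775878906, -129.1663818359375), (103.11151123046875, 119.28702545166016), 88.95735168457031)
```

Request:
{"api": "move_arm", "payload": {
  "increments": [
    {"tx":-0.6,"ty":-0.5,"tz":3,"rx":0,"ry":0,"rz":0,"gripper":-1},
    {"tx":0,"ty":0,"tz":4,"rx":0,"ry":0,"rz":0,"gripper":-1},
    {"tx":0,"ty":0,"tz":4,"rx":0,"ry":0,"rz":0,"gripper":-1},
    {"tx":0,"ty":0,"tz":2.5,"rx":0,"ry":0,"rz":0,"gripper":-1},
    {"tx":0,"ty":0,"tz":1.5,"rx":0,"ry":0,"rz":0,"gripper":-1},
    {"tx":0,"ty":0,"tz":0,"rx":0,"ry":0,"rz":0,"gripper":-1},
    {"tx":0,"ty":0,"tz":0,"rx":0,"ry":0,"rz":0,"gripper":0},
    {"tx":0,"ty":0,"tz":0,"rx":0,"ry":0,"rz":0,"gripper":0},
    {"tx":0,"ty":0,"tz":-3,"rx":0,"ry":0,"rz":0,"gripper":0},
    {"tx":0,"ty":0,"tz":-4,"rx":0,"ry":0,"rz":0,"gripper":0.2},
    {"tx":0,"ty":0,"tz":-4,"rx":0,"ry":0,"rz":0,"gripper":0.2},
    {"tx":0,"ty":0,"tz":-3,"rx":0,"ry":0,"rz":0,"gripper":0.2}
  ]
}}

```text
clock: 44.75
eef_pos: [383.1, -301.8, 157.7]
tcp_rot: [3.138, 0.003, 1.57]
contact_force: [0.8, -0.3, -0.2]
opening: 0.604
```

Request:
{"api": "move_arm", "payload": {
  "increments": [
    {"tx":3,"ty":0.8,"tz":0,"rx":0,"ry":0,"rz":0,"gripper":0.2},
    {"tx":4,"ty":1,"tz":0,"rx":0,"ry":0,"rz":0,"gripper":0.2},
    {"tx":4,"ty":1,"tz":0,"rx":0,"ry":0,"rz":0,"gripper":0.2},
    {"tx":2,"ty":0,"tz":0,"rx":0,"ry":0,"rz":0,"gripper":0.2},
    {"tx":0,"ty":0,"tz":0,"rx":0,"ry":0,"rz":0,"gripper":0.2},
    {"tx":0,"ty":0,"tz":0,"rx":0,"ry":0,"rz":0,"gripper":0.2}
  ]
}}

```text
clock: 45.35
eef_pos: [410.9, -171.5, 154.9]
tcp_rot: [3.14, 0.001, 1.572]
contact_force: [0.2, -1.1, -0.6]
opening: 0.599
```

```bash
cat >> tb.py <<'E'
im,dep,T=look(['weight_big_mid','weight_small_mid','paintbrush_grip'],fn='s.png'); P=cloud('wrist',dep,T); ok=dep>0
print(disc(P,ok,(440,-16),66,9,3),disc(P,ok,(440,-16),45,21,4),disc(P,ok,(432,64),49,8,3))
m=ok&(abs(P[...,2]-21)<3)&(abs(P[...,0]-411)<70)&(abs(P[...,1]+130)<60); print('rim',m.sum(),np.percentile(P[m],[1,99],axis=0).round(1))
E
sed -i "s/^tb('wrist'); tb('top')/tb('wrist')/" tb.py; python3 tb.py
```

```text
[ 410.89383081 -171.45374715  154.94711231] 45.35 0.5991981815471221
tool_tray 0.89 [232, 286] [ 382.7 -321.3    0. ] surf [ 384. -310.   14.]
weight_box 0.67 [256, 136] [ 411.8 -133.     0. ] surf [ 412. -132.    7.]
tool_tray 0.69 [167.3, 199.0, 286.7, 342.4] ((383.0769348144531, -291.92962646484375), (124.69065856933594, 198.61648559570312), 2.2078046798706055)
weight_box 0.96 [198.5, 80.0, 323.7, 190.4] ((412.4487609863281, -133.01441955566406), (98.70735168457031, 114.30488586425781), 84.53187561035156)
paintbrush_grip 0.72 [234, 278] [ 384.4 -304.4    5.5] surf [ 385. -298.   15.]
paintbrush_grip 0.51 [257, 133] [ 411.9 -129.9    5.5] surf [ 412. -130.    6.]
(58, array([442.3, -26.4], dtype=float32), array([12.3,  2.7], dtype=float32), array([442.3, -25.2]), 6.5, 64.1) (904, array([442.2, -28.6], dtype=float32), array([38.3, 16.9], dtype=float32), array([442.2, -19.6]), 20.6, 46.0) None
rim 942 [[ 354.3 -184.1   18.9]
 [ 470.9  -80.2   24. ]]
```

View pics/s.png

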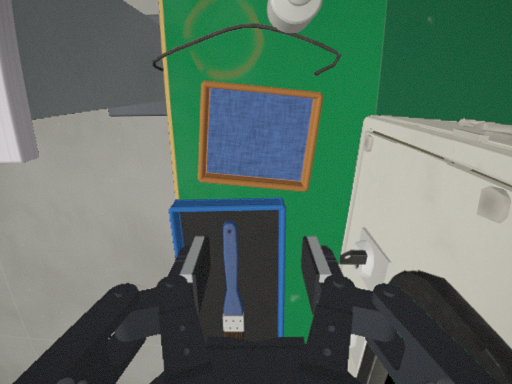

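Request:
{"api": "move_arm", "payload": {
  "increments": [
    {"tx":3.3,"ty":1,"tz":0,"rx":0,"ry":0,"rz":0,"gripper":0.6},
    {"tx":4,"ty":1,"tz":0,"rx":0,"ry":0,"rz":0,"gripper":0.6},
    {"tx":4,"ty":1,"tz":0,"rx":0,"ry":0,"rz":0,"gripper":0.6},
    {"tx":4,"ty":0,"tz":0,"rx":0,"ry":0,"rz":0,"gripper":0.6},
    {"tx":0,"ty":0,"tz":0,"rx":0,"ry":0,"rz":0,"gripper":0.6},
    {"tx":0,"ty":0,"tz":0,"rx":0,"ry":0,"rz":0,"gripper":0.6}
  ]
}}

```text
clock: 46.4
eef_pos: [440.4, -17.7, 153.9]
tcp_rot: [-3.141, 0.0, 1.573]
contact_force: [-1.0, -0.7, -0.2]
opening: 0.804
```

```bash
cat > wt.py <<'E'
from circ import *
s=r.sense();print(s['eef_pos'],s['clock'],s['opening'])
im,dep,T=look(['weight_big_mid','weight_small_mid','weight_box']); P=cloud('wrist',dep,T); ok=dep>0
print('big',disc(P,ok,(441,-18),64,9,3),disc(P,ok,(441,-18),45,21,3))
print('small',disc(P,ok,(433,63),48,8,3),disc(P,ok,(433,63),33,16,3))
for g in ((441,-18),(433,63)):
    m=ok&(np.hypot(P[...,0]-g[0],P[...,1]-g[1])<25)&(P[...,2]>5); z=P[m][:,2]; print(np.histogram(z,bins=np.arange(4,72,4))[0], np.percentile(P[m][:,0],[2,98]).round(1))
E
python3 wt.py
```

```text
[440.39885552 -17.66180197 153.85714458] 46.4 0.8044469412266363
weight_big_mid 0.93 [258, 182] [443.3 -18.3  33. ] surf [443.  -8.  65.]
weight_small_mid 0.74 [248, 93] [434.   63.7  24. ] surf [435.  64.  49.]
weight_box 0.87 [232, 263] [ 412. -132.    0.] surf [ 413. -128.    6.]
big (522, array([442.5, -16. ], dtype=float32), array([21.5, 21.5], dtype=float32), array([442.9, -16. ]), 11.8, 65.0) (974, array([442.5, -15.4], dtype=float32), array([39.6, 39.6], dtype=float32), array([442.7, -16.1]), 21.2, 45.8)
small (354, array([433.4,  64.5], dtype=float32), array([16.6, 16. ], dtype=float32), array([433.4,  64.7]), 8.7, 48.1) (668, array([433.5,  65.5], dtype=float32), array([29.1, 29.5], dtype=float32), array([433.4,  64.9]), 15.7, 34.0)
[ 18  32  32  35  27  37  39  34  39 100 893  12   0   2 154 398] [423.4 459.4]
[  0   0   0   0   0   0  19 649   8   0 168 189   0   0   0   0] [419.5 447.1]
```

Request:
{"api": "move_arm", "payload": {
  "increments": [
    {"tx":0.2,"ty":0.2,"tz":3,"rx":0,"ry":0,"rz":0,"gripper":0.6},
    {"tx":0,"ty":0,"tz":4,"rx":0,"ry":0,"rz":0,"gripper":0.6},
    {"tx":0,"ty":0,"tz":4,"rx":0,"ry":0,"rz":0,"gripper":0.6},
    {"tx":0,"ty":0,"tz":2,"rx":0,"ry":0,"rz":0,"gripper":0.6},
    {"tx":0,"ty":0,"tz":0.9,"rx":0,"ry":0,"rz":0,"gripper":0.6},
    {"tx":0,"ty":0,"tz":0,"rx":0,"ry":0,"rz":0,"gripper":-1},
    {"tx":0,"ty":0,"tz":0,"rx":0,"ry":0,"rz":0,"gripper":-1},
    {"tx":0,"ty":0,"tz":0,"rx":0,"ry":0,"rz":0,"gripper":-1},
    {"tx":0,"ty":0,"tz":0,"rx":0,"ry":0,"rz":0,"gripper":-1},
    {"tx":0,"ty":0,"tz":0,"rx":0,"ry":0,"rz":0,"gripper":-1},
    {"tx":0,"ty":0,"tz":-2,"rx":0,"ry":0,"rz":0,"gripper":-1},
    {"tx":0,"ty":0,"tz":-4,"rx":0,"ry":0,"rz":0,"gripper":-1}
  ],
  "squeeze": 60
}}

```text
clock: 47.8
eef_pos: [440.3, -16.1, 73.9]
tcp_rot: [-3.136, -0.0, 1.57]
contact_force: [0.9, -0.7, -4.7]
opening: 0.471
```

Request:
{"api": "move_arm", "payload": {
  "increments": [
    {"tx":-2.7,"ty":-0.6,"tz":-0.5,"rx":0,"ry":0,"rz":0,"gripper":-1},
    {"tx":-4,"ty":-0.8,"tz":0,"rx":0,"ry":0,"rz":0,"gripper":-1},
    {"tx":-4,"ty":-0.8,"tz":0,"rx":0,"ry":0,"rz":0,"gripper":-1},
    {"tx":-3,"ty":-0.8,"tz":0,"rx":0,"ry":0,"rz":0,"gripper":-1},
    {"tx":0,"ty":0,"tz":0,"rx":0,"ry":0,"rz":0,"gripper":-1},
    {"tx":0,"ty":0,"tz":2.5,"rx":0,"ry":0,"rz":0,"gripper":-1},
    {"tx":0,"ty":0,"tz":2,"rx":0,"ry":0,"rz":0,"gripper":-1},
    {"tx":0,"ty":0,"tz":0.8,"rx":0,"ry":0,"rz":0,"gripper":-1},
    {"tx":0,"ty":0,"tz":0,"rx":0,"ry":0,"rz":0,"gripper":-1},
    {"tx":0,"ty":0,"tz":0,"rx":0,"ry":0,"rz":0,"gripper":-1}
  ]
}}

```text
clock: 48.8
eef_pos: [412.7, -153.0, 27.4]
tcp_rot: [3.141, 0.0, 1.571]
contact_force: [0.5, -0.4, -5.2]
opening: 0.466
```

Request:
{"api": "move_arm", "payload": {
  "increments": [
    {"tx":0,"ty":0,"tz":0.5,"rx":0,"ry":0,"rz":0,"gripper":-1},
    {"tx":0,"ty":0,"tz":0,"rx":0,"ry":0,"rz":0,"gripper":-1},
    {"tx":0,"ty":0,"tz":0,"rx":0,"ry":0,"rz":0,"gripper":0.25},
    {"tx":0,"ty":0,"tz":0,"rx":0,"ry":0,"rz":0,"gripper":0.25},
    {"tx":0,"ty":0,"tz":-1,"rx":0,"ry":0,"rz":0,"gripper":0.25},
    {"tx":0,"ty":0,"tz":-4,"rx":0,"ry":0,"rz":0,"gripper":0.25},
    {"tx":0,"ty":0,"tz":-4,"rx":0,"ry":0,"rz":0,"gripper":0.25},
    {"tx":0,"ty":0,"tz":-4,"rx":0,"ry":0,"rz":0,"gripper":0.25},
    {"tx":3.8,"ty":0.1,"tz":0,"rx":0,"ry":0,"rz":0,"gripper":0.25},
    {"tx":4,"ty":0.5,"tz":0,"rx":0,"ry":0,"rz":0,"gripper":0.25},
    {"tx":4,"ty":0.5,"tz":0,"rx":0,"ry":0,"rz":0,"gripper":0.25},
    {"tx":4,"ty":0.5,"tz":0,"rx":0,"ry":0,"rz":0,"gripper":0.25}
  ]
}}

```text
clock: 50.0
eef_pos: [428.7, 6.2, 153.2]
tcp_rot: [3.14, -0.0, 1.569]
contact_force: [1.4, 0.0, 0.7]
opening: 0.624
```

Request:
{"api": "move_arm", "payload": {
  "increments": [
    {"tx":4,"ty":0.5,"tz":0,"rx":0,"ry":0,"rz":0,"gripper":0.25},
    {"tx":2,"ty":0,"tz":0,"rx":0,"ry":0,"rz":0,"gripper":0.25},
    {"tx":0,"ty":0,"tz":0,"rx":0,"ry":0,"rz":0,"gripper":0.25},
    {"tx":0,"ty":0,"tz":0,"rx":0,"ry":0,"rz":0,"gripper":0.25}
  ]
}}

```text
clock: 50.4
eef_pos: [433.4, 64.8, 152.5]
tcp_rot: [3.141, 0.0, 1.572]
contact_force: [0.5, -1.0, 0.1]
opening: 0.622
```

```bash
python3 wt.py
```

```text
[433.42319509  64.75720079 152.51589265] 50.4 0.6215682119910813
weight_big_mid 0.57 [241, 355] [ 415.6 -163.    33. ] surf [429.  75. 233.]
weight_small_mid 0.56 [258, 180] [435.8  63.3  24. ] surf [436.  71.  48.]
weight_box 0.62 [241, 314] [ 415.6 -127.5    0. ] surf [ 416. -121.    7.]
big None None
small (257, array([433.5,  65.1], dtype=float32), array([15.9, 15.7], dtype=float32), array([433.4,  65. ]), 8.5, 48.1) (521, array([433.7,  65.1], dtype=float32), array([29.7, 29.9], dtype=float32), array([433.5,  65. ]), 15.7, 33.8)
[56  0  0  0  0  0  0  0  0  0  0  0  0  0  0  0] [421.7 449.7]
[ 17  26  29  24  32  28  44 495   5   0 128 136   0   0   0   0] [416.3 449.4]
```

Request:
{"api": "move_arm", "payload": {
  "increments": [
    {"tx":0,"ty":0,"tz":3,"rx":0,"ry":0,"rz":0,"gripper":0.25},
    {"tx":0,"ty":0,"tz":4,"rx":0,"ry":0,"rz":0,"gripper":0.25},
    {"tx":0,"ty":0,"tz":4,"rx":0,"ry":0,"rz":0,"gripper":0.25},
    {"tx":0,"ty":0,"tz":2.5,"rx":0,"ry":0,"rz":0,"gripper":0.25},
    {"tx":0,"ty":0,"tz":0.9,"rx":0,"ry":0,"rz":0,"gripper":0.25},
    {"tx":0,"ty":0,"tz":0,"rx":0,"ry":0,"rz":0,"gripper":-1},
    {"tx":0,"ty":0,"tz":0,"rx":0,"ry":0,"rz":0,"gripper":-1},
    {"tx":0,"ty":0,"tz":0,"rx":0,"ry":0,"rz":0,"gripper":-1},
    {"tx":0,"ty":0,"tz":0,"rx":0,"ry":0,"rz":0,"gripper":-1},
    {"tx":0,"ty":0,"tz":-2,"rx":0,"ry":0,"rz":0,"gripper":-1},
    {"tx":0,"ty":0,"tz":-4,"rx":0,"ry":0,"rz":0,"gripper":-1},
    {"tx":0,"ty":0,"tz":0,"rx":0,"ry":0,"rz":0,"gripper":-1}
  ]
}}

```text
clock: 51.8
eef_pos: [436.5, 65.3, 72.0]
tcp_rot: [3.134, -0.001, 1.57]
contact_force: [0.5, -0.0, -2.3]
opening: 0.344
```

Request:
{"api": "move_arm", "payload": {
  "increments": [
    {"tx":-3.5,"ty":-0.5,"tz":-1,"rx":0,"ry":0,"rz":0,"gripper":-1},
    {"tx":-4,"ty":-0.5,"tz":-1,"rx":0,"ry":0,"rz":0,"gripper":-1},
    {"tx":-4,"ty":-0.6,"tz":0,"rx":0,"ry":0,"rz":0,"gripper":-1},
    {"tx":-4,"ty":-0.6,"tz":0,"rx":0,"ry":0,"rz":0,"gripper":-1},
    {"tx":-2,"ty":0,"tz":0,"rx":0,"ry":0,"rz":0,"gripper":-1},
    {"tx":0,"ty":0,"tz":0,"rx":0,"ry":0,"rz":0,"gripper":-1},
    {"tx":0,"ty":0,"tz":0,"rx":0,"ry":0,"rz":0,"gripper":-1}
  ]
}}

```text
clock: 52.5
eef_pos: [411.2, -110.4, 87.9]
tcp_rot: [3.141, -0.0, 1.569]
contact_force: [-0.4, 0.7, -1.4]
opening: 0.343
```

```bash
python3 - <<'E'
from circ import *
s=r.sense();print(s['eef_pos'],s['clock'],s['opening'])
for c in ('top',):
    im,dep,T=look(['weight_big_mid','weight_small_mid','weight_box'],c=c); P=cloud(c,dep); ok=dep>0
    print(disc(P,ok,(411,-153),64,9,12),disc(P,ok,(411,-153),50,21,6))
im,dep,T=look(['weight_big_mid','weight_small_mid','weight_box'],c='side')
E
```

```text
[ 411.22941848 -110.38097439   87.9119255 ] 52.5 0.3426228894139342
weight_big_mid 0.62 [182, 184] [606.2 269.   33. ] surf [600. 264.  64.]
weight_box 0.56 [278, 234] [ 408.6 -118.     0. ] surf [374. -91. 442.]
None None
weight_big_mid 0.6 [316, 196] [ 412.  -159.9   33. ] surf [398. -96.  80.]
weight_big_mid 0.4 [214, 270] [583.8 289.5  33. ] surf [547. 347. 105.]
weight_small_mid 0.61 [312, 189] [ 437.1 -204.5   24. ] surf [411. -90. 107.]
weight_small_mid 0.44 [212, 334] [495.5 470.6  24. ] surf [488. 481.  42.]
weight_box 0.69 [312, 203] [ 424.5 -153.     0. ] surf [ 421. -137.   13.]
```

Request:
{"api": "move_arm", "payload": {
  "increments": [
    {"tx":0,"ty":0.2,"tz":2,"rx":0,"ry":0,"rz":0,"gripper":-1},
    {"tx":0,"ty":0,"tz":2.5,"rx":0,"ry":0,"rz":0,"gripper":-1},
    {"tx":0,"ty":0,"tz":1.7,"rx":0,"ry":0,"rz":0,"gripper":-1},
    {"tx":0,"ty":0,"tz":1,"rx":0,"ry":0,"rz":0,"gripper":-1},
    {"tx":0,"ty":0,"tz":0,"rx":0,"ry":0,"rz":0,"gripper":-1},
    {"tx":0,"ty":0,"tz":0,"rx":0,"ry":0,"rz":0,"gripper":0.05},
    {"tx":0,"ty":0,"tz":0,"rx":0,"ry":0,"rz":0,"gripper":0.05},
    {"tx":0,"ty":0,"tz":-1,"rx":0,"ry":0,"rz":0,"gripper":0.05},
    {"tx":0,"ty":0,"tz":-4,"rx":0,"ry":0,"rz":0,"gripper":0.05},
    {"tx":0,"ty":0,"tz":-4,"rx":0,"ry":0,"rz":0,"gripper":0.05},
    {"tx":-3,"ty":0,"tz":-4,"rx":0,"ry":0,"rz":0,"gripper":0.05},
    {"tx":-4,"ty":0,"tz":-4,"rx":0,"ry":0,"rz":0,"gripper":0.05}
  ]
}}

```text
clock: 54.1
eef_pos: [413.5, -175.6, 184.9]
tcp_rot: [3.139, 0.001, 1.572]
contact_force: [1.0, -0.2, -1.1]
opening: 0.529
```

Request:
{"api": "move_arm", "payload": {
  "increments": [
    {"tx":-4,"ty":0,"tz":-3,"rx":0,"ry":0,"rz":0,"gripper":0.05},
    {"tx":0,"ty":-1,"tz":-3,"rx":0,"ry":0,"rz":0,"gripper":0.05},
    {"tx":0,"ty":0,"tz":0,"rx":0,"ry":0,"rz":0,"gripper":0.05},
    {"tx":0,"ty":0,"tz":0,"rx":0,"ry":0,"rz":0,"gripper":0.05}
  ]
}}

```text
clock: 54.5
eef_pos: [403.3, -215.7, 242.7]
tcp_rot: [3.139, 0.001, 1.569]
contact_force: [-0.6, -0.4, -0.6]
opening: 0.525
```

```bash
python3 - <<'E'
from circ import *
s=r.sense();print(s['eef_pos'],s['clock'],s['contact_force'])
im,dep,T=look(['weight_big_mid','weight_small_mid','weight_box','tool_tray','paintbrush_grip','spanner_grip'],fn='t.png')
P=cloud('wrist',dep,T);ok=dep>0
print(disc(P,ok,(411,-153),71,9,4),disc(P,ok,(414,-111),54,8,4))
im2,dep2,_=look(['lever_grip','tin_white_mid','tin_red_mid','tin_blue_mid','spanner_grip'],c='side')
np.save('side.npy',im2)
a=cv2.resize(im[0:384,100:430],(400,465),interpolation=cv2.INTER_AREA); b=cv2.resize(im2[180:340,150:290],(400,465),interpolation=cv2.INTER_CUBIC)
cv2.imwrite('pics/u.png',np.hstack([a,b])[...,::-1])
P=cloud('top',shot('top')[1]); a=.057;O=np.array([601,263]);d=P[...,:2]-O; X=d[...,0]*np.cos(a)+d[...,1]*np.sin(a);Y=-d[...,0]*np.sin(a)+d[...,1]*np.cos(a)
for n,y0,y1,h in (('white',-135,-55,124),('red',-70,-5,102),('blue',-8,60,108)):
    m=(abs(P[...,2]-h)<5)&(X>-20)&(X<60)&(Y>y0)&(Y<y1)
    if m.sum()>5: print(n,m.sum(),np.percentile(Y[m],[2,98]).round(),np.percentile(X[m],[2,98]).round())
E
python3 lev.py
```

```text
[ 403.31541265 -215.69649852  242.73276917] 54.5 [-0.61110304 -0.37915843 -0.56047626]
weight_big_mid 0.93 [262, 110] [ 411.4 -155.4   33. ] surf [ 411. -153.   69.]
weight_small_mid 0.96 [266, 71] [ 416.8 -110.8   24. ] surf [ 416. -112.   53.]
weight_box 0.64 [264, 88] [ 415.3 -130.1    0. ] surf [ 415. -130.    6.]
tool_tray 0.89 [242, 222] [ 384.3 -317.5    0. ] surf [ 385. -311.   14.]
paintbrush_grip 0.77 [241, 218] [ 382.8 -308.6    5.5] surf [ 383. -305.   14.]
(319, array([ 413.2, -152.3], dtype=float32), array([21.3, 20. ], dtype=float32), array([ 413.3, -152.2]), 11.4, 69.3) (195, array([ 413.5, -109.6], dtype=float32), array([15.3, 15.5], dtype=float32), array([ 413.1, -109.4]), 8.5, 52.3)
lever_grip 0.7 [236, 272] [488.4 340.6 116. ] surf [490. 338. 113.]
tin_white_mid 0.78 [221, 227] [646.1 120.6  36. ] surf [602. 196. 111.]
tin_white_mid 0.73 [202, 253] [645.8 246.6  36. ] surf [604. 309. 108.]
tin_red_mid 0.86 [214, 242] [640.4 181.   25. ] surf [600. 247.  97.]
tin_blue_mid 0.58 [200, 254] [655.4 243.   28. ] surf [607. 312. 109.]
white 173 [-126.  -65.] [-13.  49.]
red 113 [-58.  -8.] [-8. 43.]
blue 147 [-5. 57.] [-12.  49.]
lever 78 [483. 335. 121.] [466. 323. 106.] [508. 339. 132.]
```

View pics/u.png

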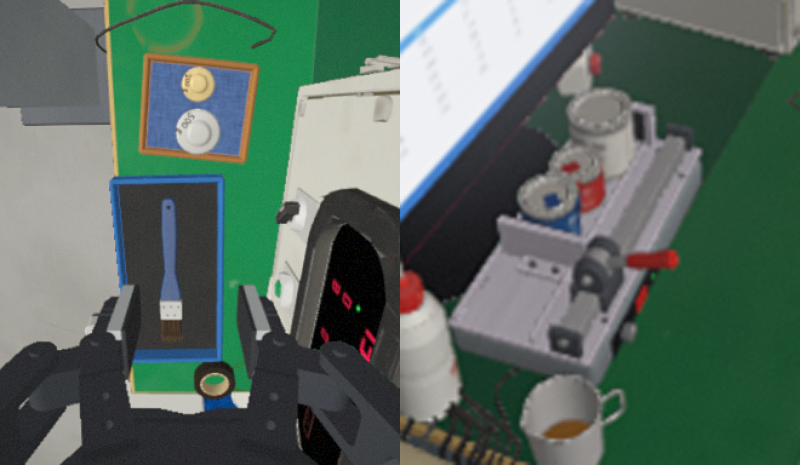

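```bash
python3 -c "
from rig import r
print(r.sign_off(), r.sense()['clock'])"
```

```text
the job is handed in; nothing more can be done
the job is handed in; nothing more can be done
```

The job is done and handed in. It finished at about 55 s of the 210 s allowed.

**Shaker:**
- I flipped the lever up, slid the stop back, and stood the white, red and blue tins in the cradle in that order from the end plate.
- I pushed the stop up until the row pushed back with about 12 N, then flipped the lever down, pressing with about 25 N.

**Bench:** The paint brush lies in the blue tray, and both weights stand side by side in the wooden box. No spanner turned up in any of the pictures I checked.

**Last checks:**
- **Tin gaps:** close up after clamping, all were about 3 mm or less: end plate to white 0.8, white to red about 0 (tins as good as touching), red to blue about 2, blue to stop about 0. The limit is 6 mm. After the bench was cleared, a coarser overhead check still found the tins in the same places, except that one edge of the blue tin read about 12 mm further along, probably the stop plate behind it.
- **Lever:** it measured fully down. I judged this from the handle's height and the press, not from a direct angle reading.
- **Tray and box:** the brush's grip point is 10–20 mm from the tray centre. The big weight is about 20 mm and the small weight about 24 mm from the box centre.

**What went wrong or disagreed:**
- Gripping the lever to swing it slipped off both times, so I pushed it with shut fingers instead.
- The brush was knocked about 4–5 cm aside during the run. I measured it again before picking it up.
- The side camera's tin positions were unreliable, because it assumes the tins stand at table height. I used the depth readings instead.

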